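# Lock the side core of a pendant wax mould and hold the mould closed

### The job

Get the bench wax mould ready to inject: push its side core fully home, drop the brass lock pin down through the bridge and the core until its collar sits on the bridge, and let go of the pin. Then fit the upper mould half onto the two dowels and press it down against the sprung ejector pins until the halves meet flush, and finish while still holding it pressed shut - do not let go. Leave the black plug in its block, and the tea cup, hammer and little wooden box where they are.

Things in the scene. Friction and masses are not known exactly. Their poses are not given: they have to be found in the camera images.
- mould_base: Bench mould, screwed down. Dark steel base plate 12 mm thick (its x -46 to 46, y -60 to 110 mm); on it the aluminium lower half (x +-32, y +-42, top at z 28 mm) with a round cavity, two dowels, four ejector pins; and the aluminium guide bridge of the side core (x +-24, y 60 to 90, top at z 38 mm). Origin on the bench under the lower half's middle; z up; +y toward the bridge.
- parting_face (a point): Middle of the lower half's flat top, 28 mm above the bench; axes as the mould's. Dowels, 8 mm diameter, at x, y = (-22, -31) and (22, 27) mm, rise 17 mm above it, the last 5 mm tapered; set unevenly, so the upper half fits only one way round. The four ejector pins (6 mm) stand 4 mm proud.
- bridge_hole (a point): Mouth of the upright lock-pin hole in the bridge's top, 38 mm above the bench, at mould x, y = (0, 75) mm; 9 mm diameter, slightly chamfered. With the side core home it runs on through the core's tail bar and into the base plate, 36 mm deep in all. Axes as the mould's.
- side_core (a joint): How far the steel side core is drawn out along the mould's +y, in m: 0 = fully home against its stop (holes in line), 0.025 = farthest out. It slides with about 2.5 N of friction and stays where it is left; push on its thumb plate toward the mould's -y.
- thumb_plate (a point): Middle of the outer (+y) face of the black thumb plate on the side core's outer end; plate 36 mm wide (mould's x), 8 mm thick (y), 29 mm tall, from 13 to 42 mm above the bench. This point is 27.5 mm above the bench and moves with the core; core home, it lies at (0, 120) mm in the mould's x, y.
- ejector (a joint): How far the four sprung ejector pins are pressed in, in m: 0 = standing 4 mm proud, 0.004 = level with the parting face. The springs push up with about 7 N at 0 and 13 N at 0.004 in all, more than the upper half's weight, so it stays shut only while it is pressed down.
- upper_half: Loose upper half, aluminium, 0.34 kg: plate 64 x 84 x 20 mm (x, y, z), through holes 9.2 mm, chamfered below, at x, y = (-22, -31) and (22, 27) mm, brass sprue bush on top at (0, -32). Origin in the middle of its underside, z up. Closed: origin on the parting face, axes as the mould's (bush away from the bridge). Starts right way up on the bench, axes within 35 degrees of the world's.
- grip_rib (a point): Middle of the top of the upper half's grip rib, 42 mm above its underside and 4 mm toward +y from its middle. The rib is a bar 24 mm wide (x), 44 mm long (y), 22 mm tall, standing on the 20 mm plate.
- lock_pin: Brass-handled lock pin, 64 mm long, about 50 g: steel shank 8 mm diameter and 32 mm long with a tapered tip, collar 18 mm diameter and 4 mm thick, then a ribbed brass handle 14 mm diameter and 28 mm long. Origin at the shank's tip, z along the pin to the handle's end: collar underside at z 32 mm, handle from 36 to 64 mm. It starts upright in one of the two holes of the pin block.
- sprue_plug: Plug of the same size with a black handle, standing in the other hole of the pin block; stays there. Origin at its tip.
- pin_block: Fixed hardwood block 44 x 100 x 38 mm (its x, y, z) with two holes 50 mm apart along its y (at y = -25 and 25 mm), each holding a pin 32 mm deep with its collar on the block's top. Origin in the middle of its underside.
- tea_cup: White porcelain tea cup, 77 mm wide and 57 mm tall; stays. Origin under its middle.
- chasing_hammer: Small hammer lying on the bench, 178 x 72 x 22 mm; stays. Origin under its middle.
- keepsake_box: Small dark wooden box, 75 x 78 x 33 mm; stays. Origin under its middle.
Not all that is in view belongs to the job. Leave any purple look-alike of the upper_half alone.

How it is judged:
By the outcome, as a careful person would: the job done as asked, in the order asked, and still so for the second after the job is handed in, while the arm keeps its last pose, push and grip.
It also fails if it takes over 58 s, if anything falls off the work surface, if the arm or the gripper's body presses on something with over 40 N, if the wrist force passes 120 N, or if a joint passes its speed limit or range.

### The arm

A 6-joint arm with a two-finger parallel gripper is mounted at the origin on a cart in front of the work surface, level with it; the furniture and walls round the work are solid. World frame = base frame: x ahead of the robot, y to its left, z up, the work surface at z = 0. Lengths are in mm, angles in rad, forces in N, time in s.
With the tool pointing down it reaches from about 350 to 975 mm from the base axis. Payload 7.1 kg.
Tool frame: the origin (TCP) lies on the mounting face of the last link; the fingertips stand 182 mm ahead of it and the grasp point (between the pads) lies 163 mm ahead of it (ctrl.finger_overhang is the distance from the TCP to the fingertips, in mm); z points along the fingers, y is the direction in which the jaws open and shut (so a half turn about z gives the same grasp; the last joint's range is limited). The gripper opens to 88 mm and grips with 3 to 60 N. Pads are 20 mm wide; open, the fingers measure 115 mm over their backs; the gripper's body (75 mm by 178 mm) begins 61 mm behind the grasp point.
Start: joints at [-1.361, 0.423, 1.63, -0, 1.089, -0.019], TCP at [141.775, -608.692, 404.675] pointing down, gripper open.
Joint ranges: [-3, 3], [-0.9, 2.11], [0.09, 2.58], [-1.31, 4.45], [0.11, 2.69], [-2.54, 2.54]. Speed limits (rad/s): [2.39, 2.39, 3.01, 3.14, 3.14, 3.14].

### API

Orientations are given as a rotation vector (axis times angle).
In Python, from workcell import ctrl, viewer, recognise gives the robot as it stands.
- The arm moves only by the shell command python3 -m handwheel 'ROWS'. ROWS is JSON, a list of rows, each an object of numbers: "gripper": the closure, from 0 (fully open) to 1 (shut); "tx", "ty", "tz": the shift along the tool's x, y, z in m; "rx", "ry", "rz": the turn, a rotation vector about the tool's x, y, z in degrees. In form: [{"gripper": .., "tx": .., "ty": .., "tz": .., "rx": .., "ry": .., "rz": ..}, ...]. A call has 1 to 8 rows; each row shifts and turns the commanded pose from where the row before left it, along the tool's axes as they then stand; what a row does not reach is not made up. A row lasts 1/8 s, in which the tool goes at most 62.5 mm and 10.7 degrees, less where a joint would pass 70% of its speed; a pose out of reach is approached as far as the arm can. A call with a gripper value outside its range is refused whole. The fingers move at their own pace and stop on an object; the grip force is fixed at half the most. Time passes only in rows, so rows that do not move let the fingers close. It gives the time, the measured TCP pose, the force and the opening at its end, in the units of the state.
- ctrl.get_obs(): the state, without advancing time (a new reading comes with each control period).
- viewer.get_image(name): name is "side" or "top"; returns a dict with "image" (384x512x3 uint8, red, green, blue), "range_z" (384x512 float32, mm along the optical axis (not along the pixel's ray), 0 where there is no reading), "vfov" (degrees; the focal length in pixels is half the picture's height over the tangent of half this angle, whatever the lens; pixels are square), "cx", "cy" (the principal point, pixels), "extrinsics" (4x4, takes a point from world to camera coordinates). Camera axes: x right, y up, looking along -z (the intrinsics and any distortion apply to the point x, -y, -z); pixel columns grow to the right and rows downward; lengths in mm; the calibration is good to about 2 mm. A picture is of the moment at which its call begins.
- ctrl.close_job(): hands the job in, once; it reports no verdict.
Trained networks look in a picture, given as the dict that the camera call returned (one of the last four; its "shot" number tells which), for a name from the list of things; names that differ only in an ending like _2 or _b are one class to them, and where a whole thing is asked for, a point or a joint stands for the part that bears it (a point fixed in the world has none). Each returns a list of dicts, best first, with "p" (0 to 1); they miss things now and then, are a little off and sometimes report something else, mostly with a low value. They report only what shows in the picture. A call takes as long as a camera call. They do not tell look-alikes from the thing itself.
- recognise(picture, name): "xy" ([column, row] as shares, 0 to 1, of the picture: columns of its width, rows of its height, amid what is visible of it).
The state is a dict: "t": time; "qpos": joint angles; "qvel": joint speeds; "joint_torque": joint torques, N m; "ee_pos": TCP position; "orientation": TCP orientation; "ft_force": force on the tool from outside, world axes, zero at the start; "moment": the same for the moment, N m; "width": finger opening in mm.
Only numpy, scipy, OpenCV 4.12 (cv2) and the standard library are available. Lean on these libraries where they do the work, as an engineer would, in place of code of your own. Each camera call takes 0.05 s, during which the arm holds its last target.

## Working session

There is one attempt and no reset: what is moved stays moved. The work goes in short steps, Python scripts to look and compute and a shell command to move; the robot and the scene stay as the last step left them, time stands still between calls to the robot, and variables do not carry over. Pictures are saved under pics/ and viewed, and the job is handed in when it is done.

```bash
ls; mkdir -p pics
cat > h.py <<'E'
import numpy as np, cv2
from workcell import ctrl, viewer, recognise
E
python3 - <<'E'
from h import *
o=ctrl.get_obs(); print({k:np.round(v,3) for k,v in o.items()})
for n in ("side","top"):
    p=viewer.get_image(n)
    cv2.imwrite(f"pics/{n}0.png",p["image"][:,:,::-1]); 
    np.savez(f"{n}0.npz",**p)
    print(n,{k:(v if not hasattr(v,'shape') or v.size<20 else v.shape) for k,v in p.items()})
    for t in ["mould_base","parting_face","bridge_hole","side_core","thumb_plate","upper_half","grip_rib","lock_pin","sprue_plug","pin_block","tea_cup","chasing_hammer","keepsake_box"]:
        try: print(t,[(np.round(np.array(d["xy"])*[512,384],1).tolist(),round(d["p"],2)) for d in recognise(p,t)])
        except Exception as e: print(t,e)
E
```

```text
pics
{'t': np.float64(0.0), 'qpos': array([-1.361,  0.424,  1.631, -0.   ,  1.089, -0.019]), 'qvel': array([-0.   , -0.001, -0.   ,  0.002,  0.003,  0.001]), 'joint_torque': array([ 1.0000e-03, -5.4462e+01, -2.7366e+01,  6.5000e-02,  2.3000e-02,
       -0.0000e+00]), 'ee_pos': array([ 141.716, -608.433,  403.898]), 'orientation': array([-3.12 , -0.358,  0.   ]), 'ft_force': array([0.296, 0.046, 0.485]), 'moment': array([-0.   , -0.025,  0.045]), 'width': np.float64(88.012)}
side {'image': (384, 512, 3), 'range_z': (384, 512), 'vfov': 55.396989084913116, 'cx': 263.62758531273437, 'cy': 198.4926759204015, 'extrinsics': array([[-8.46995884e-01, -5.31567251e-01,  5.85062075e-03,
         5.10569243e+02],
       [ 2.58773207e-01, -4.02663913e-01,  8.78008087e-01,
        -1.90228509e+02],
       [-4.64364511e-01,  7.45183220e-01,  4.78610039e-01,
        -7.76151372e+02],
       [ 0.00000000e+00,  0.00000000e+00,  0.00000000e+00,
         1.00000000e+00]]), 'shot': 1}
mould_base [([272.5, 221.1], 0.61)]
parting_face [([275.7, 215.9], 0.92)]
bridge_hole [([273.6, 217.0], 0.67)]
side_core [
[... 783 characters left out ...]
    -6.01303082e+02],
       [-2.04450952e-01,  2.19116659e-03,  9.78874357e-01,
        -1.22936026e+03],
       [ 0.00000000e+00,  0.00000000e+00,  0.00000000e+00,
         1.00000000e+00]]), 'shot': 2}
mould_base [([257.4, 204.2], 0.65)]
parting_face [([258.9, 205.4], 0.97)]
bridge_hole [([258.4, 207.1], 0.85)]
side_core [([230.6, 209.8], 0.44)]
thumb_plate [([234.6, 209.7], 0.58)]
upper_half [([315.7, 225.4], 0.91), ([350.0, 195.4], 0.84)]
grip_rib [([311.9, 226.2], 0.9), ([348.8, 194.7], 0.57)]
lock_pin []
sprue_plug []
pin_block [([154.5, 231.9], 0.93)]
tea_cup [([322.1, 163.9], 0.86), ([150.8, 229.9], 0.46)]
chasing_hammer [([255.7, 169.3], 0.92)]
keepsake_box [([161.5, 192.4], 0.82)]
```

Run:
```python
from h import *
for n,b in (("side",(150,390,150,330)),("top",(110,380,140,260))):
    im=cv2.imread(f"pics/{n}0.png"); x0,x1,y0,y1=b
    c=im[y0:y1,x0:x1]; cv2.imwrite(f"pics/{n}0c.png",cv2.resize(c,None,fx=800/(x1-x0)*.99,fy=800/(x1-x0)*.99,interpolation=cv2.INTER_CUBIC)[:600])
```

```text
(no output)
```

View pics/side0.png

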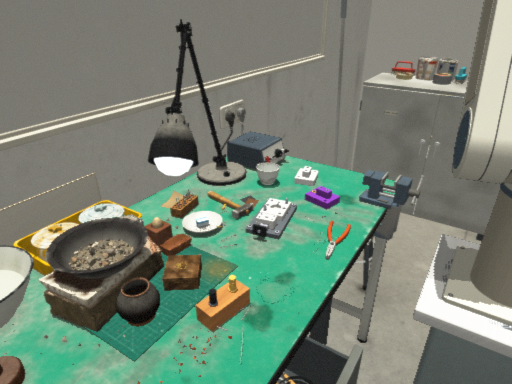

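View pics/side0c.png

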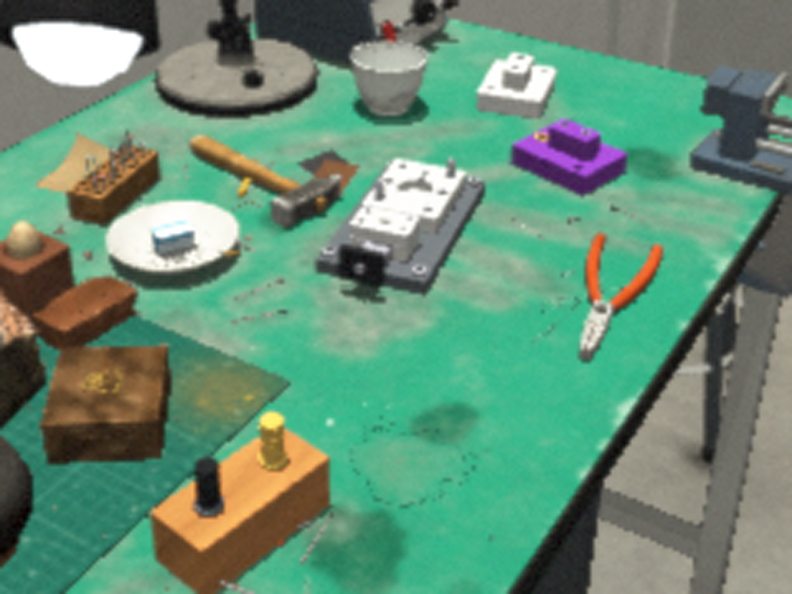

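View pics/top0c.png

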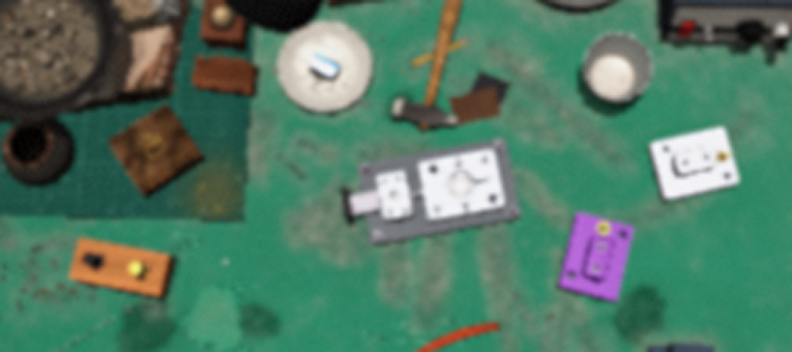

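View pics/top0.png

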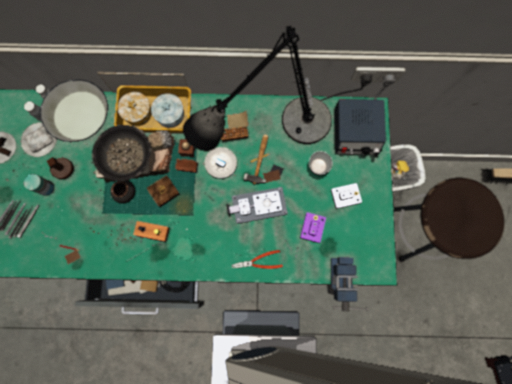

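The side view shows the mould at about (272,218), the pin block at (223,304) with the brass handle at (232,283) and the black one at (212,297). The white upper half is at (307,176) and the purple decoy at (322,197). The top view has the same layout, with the mould at (258,204), block at (151,231), and white half at (347,195). Next I measure with depth.

```bash
cat >> h.py <<'E'
def load(f):
    d=np.load(f); return {k:d[k] for k in d}
def f_of(p): return p["image"].shape[0]/2/np.tan(np.radians(float(p["vfov"]))/2)
def cloud(p):
    f=f_of(p); z=p["range_z"].astype(float); h,w=z.shape
    u,v=np.meshgrid(np.arange(w),np.arange(h)) 
    u=u+0.0; v=v+0.0
    pc=np.stack([(u-p["cx"])/f*z,-(v-p["cy"])/f*z,-z],-1)
    E=p["extrinsics"]; P=(pc-E[:3,3])@E[:3,:3]
    P[z<=0]=np.nan
    return P
def proj(p,X):
    E=p["extrinsics"]; f=f_of(p); X=np.atleast_2d(X); c=X@E[:3,:3].T+E[:3,3]
    return np.stack([p["cx"]+f*c[:,0]/-c[:,2], p["cy"]-f*c[:,1]/-c[:,2]],-1)
E
python3 - <<'E'
from h import *
for n in ("top","side"):
    p=load(n+"0.npz"); P=cloud(p)
    E=p["extrinsics"]; print(n,"cam at",-E[:3,:3].T@E[:3,3], "f",f_of(p))
    pts={"top":dict(mould=(258,205),white=(347,195),purple=(313,227),blk=(151,232),box=(161,192),table=(215,240),table2=(320,250)),
     "side":dict(mould=(272,212),white=(307,179),purple=(322,197),blk=(236,297),box=(180,270),table=(290,270))}[n]
    for k,(u,v) in pts.items(): print(k,np.round(P[v,u],1))
    m=(np.abs(P[...,2])<300)
    for lo,hi in((5,200),):
        print(n,np.nanmin(P[...,2]))
p=load("top0.npz");P=cloud(p)
np.set_printoptions(linewidth=250)
print(np.round(P[188:222:2,228:290:2,2]).astype(int))
E
```

```text
top cam at [ 336.67922221   37.0966115  1326.1286878 ] f 406.6829821485315
mould [556.8  26.9  23.4]
white [ 593.3 -259.7   38.7]
purple [ 486.8 -148.3   43.2]
blk [460.9 364.6  33.7]
box [589.8 340.6  38.8]
table [442.7 164.   -0.6]
table2 [ 417.7 -176.4    1.8]
top -773.2806939509027
side cam at [121.25893688 773.17871141 535.50886106] f 365.7294581014831
mould [555.8  32.1  25.6]
white [ 575.2 -223.9   17.4]
purple [ 482.7 -137.    16.6]
blk [441.3 357.   36.3]
box [589.1 353.5  33.7]
table [412.8 190.6  -1.7]
side -769.2762435962477
[[                  -2                   -4                   -4                   -3                   -1                    1                    1                    0                    0                   -2                   -1
                    -1                   -1                    1                    1                    2                    1                   -4                   -3                   -2                    2                   -3
                     0                    5                   13                    9      
[... 9990 characters left out ...]
 -4                   -1                   -9                    1                   12                   15                   17                   13                   14                   12                    9
                     8                   10                   11                    1                   -2                   -1                   -4                    5                    3                    3                    3
                     1                    1                   -1                   -2                    3                    1                    0                   -2                    1]]<stdin>:13: RuntimeWarning: invalid value encountered in cast
```

```bash
cat >> h.py <<'E'
from scipy.optimize import minimize
# boxes: (x0,x1,y0,y1,z0,z1) in object frame
def mould_boxes(core=0.02):
    c=core*1000
    B=[(-46,46,-60,110,0,12),(-32,32,-42,42,12,28),(-24,24,60,90,12,38),
       (-18,18,112+c,120+c,13,42)]
    B+=[(-26,-18,-35,-27,28,44),(18,26,23,31,28,44)]
    B+=[(-9,9,60,112+c,12,26)]
    return B
UPPER=[(-32,32,-42,42,0,20),(-12,12,-18,26,20,42),(-5,5,-37,-27,20,23)]
BLOCK=[(-22,22,-50,50,0,38)]+[(-8,8,s*25-8,s*25+8,38,42) for s in(-1,1)]+[(-6.2,6.2,s*25-6.2,s*25+6.2,42,70) for s in(-1,1)]
def rays(p,us,vs):
    f=f_of(p); E=p["extrinsics"]
    d=np.stack([(us-p["cx"])/f,-(vs-p["cy"])/f,-np.ones_like(us)],-1)
    return -E[:3,:3].T@E[:3,3], d@E[:3,:3]   # param t = range_z
def render(p,us,vs,boxes,x,y,yaw,zt):
    o,d=rays(p,us,vs); c,s=np.cos(yaw),np.sin(yaw)
    R=np.array([[c,s,0],[-s,c,0],[0,0,1]])
    o2=R@(o-[x,y,zt]); d2=d@R.T
    t=-o2[2]/d2[...,2]; lab=np.full(t.shape,-1)
    for i,b in enumerate(boxes):
        lo=np.array(b[0::2]);hi=np.array(b[1::2])
        t1=(lo-o2)/d2;t2=(hi-o2)/d2
        tn=np.minimum(t1,t2).max(-1);tf=np.maximum(t1,t2).min(-1)
        hit=(tn<tf)&(tn<t)
        t=np.where(hit,tn,t); lab=np.where(hit,i,lab)
    return t,lab
def fit(p,win,bf,x0,half=0.,trunc=15,mask=None,steps=(6,6,.12,2,.006)):
    u0,u1,v0,v1=win; vs,us=np.mgrid[v0:v1,u0:u1].astype(float)
    z=p["range_z"][v0:v1,u0:u1]; ok=z>0
    if mask is not None: ok&=mask[v0:v1,u0:u1]
    def cost(q):
        B=bf(q[4]) if callable(bf) else bf
        t=0
        for a in(-.25,.25):
            for b in(-.25,.25):
                t=t+render(p,us+half+a,vs+half+b,B,q[0],q[1],q[2],q[3])[0]/4
        r=np.abs(t-z)[ok]; return np.minimum(r,trunc).mean()
    x0=np.array(x0,float); best=None
    for k in range(3):
        st=np.array(steps[:len(x0)])/(1+2*k)
        S=np.vstack([x0]+[x0+np.eye(len(x0))[i]*st[i] for i in range(len(x0))])
        r=minimize(cost,x0,method="Nelder-Mead",options=dict(initial_simplex=S,maxiter=400,xatol=.01,fatol=1e-4)); x0=r.x
    return r.x,r.fun
def shoot(n,k=5):
    ps=[viewer.get_image(n) for _ in range(k)]; p=dict(ps[-1])
    Z=np.stack([q["range_z"] for q in ps]).astype(float); Z[Z<=0]=np.nan
    import warnings; warnings.simplefilter("ignore")
    z=np.nanmedian(Z,0); p["range_z"]=np.nan_to_num(z); p["image"]=np.mean([q["image"] for q in ps],0).astype(np.uint8)
    return p
E
python3 - <<'E'
from h import *
for n in("top","side"):
    p=shoot(n,5); np.savez(n+"1.npz",**p)
T=load("top1.npz");S=load("side1.npz")
def pr(s,r): print(s,np.round(r[0],3),round(r[1],2))
pr("mould top",fit(T,(222,296,182,228),mould_boxes,(556,20,.1,0,.02)))
pr("mould side",fit(S,(240,305,192,245),mould_boxes,(556,20,.1,0,.02)))
pr("upper top",fit(T,(328,366,180,212),UPPER,(590,-235,.15,0)))
pr("upper side",fit(S,(292,322,163,189),UPPER,(590,-235,.15,0)))
pr("block top",fit(T,(128,172,218,246),BLOCK,(455,358,-.1,0)))
pr("block side",fit(S,(192,256,270,332),BLOCK,(455,358,-.1,0)))
E
```

```text
mould top [ 5.65267e+02 -3.08700e+00  2.11000e-01 -4.72000e-01  2.50000e-02] 2.07
mould side [ 5.64358e+02  4.93000e-01  2.05000e-01 -2.68400e+00  1.20000e-02] 2.12
upper top [ 5.96510e+02 -2.63186e+02  2.46000e-01 -3.26000e-01] 1.46
upper side [ 5.95751e+02 -2.60116e+02  2.51000e-01 -3.35900e+00] 1.95
block top [ 4.64749e+02  3.65523e+02 -1.72000e-01 -1.01900e+00] 1.65
block side [ 4.64158e+02  3.68202e+02 -1.74000e-01 -1.73000e+00] 2.04
```

```bash
cat >> h.py <<'E'
from scipy.spatial.transform import Rotation as Ro
def Rdown(ang):  # tool y axis (jaw) at world angle ang (rad), tool z down
    y=np.array([np.cos(ang),np.sin(ang),0]); z=np.array([0,0,-1.]); x=np.cross(y,z)
    return np.stack([x,y,z],1)
def plan(tgt,ang,N,grip):
    """tgt = TCP target; ang = jaw dir angle; picks nearest half turn"""
    o=ctrl.get_obs(); R0=Ro.from_rotvec(o["orientation"]); p=np.array(o["ee_pos"])
    c=[(R0.inv()*Ro.from_matrix(Rdown(a))).as_rotvec() for a in(ang,ang+np.pi)]
    rv=min(c,key=np.linalg.norm); step=Ro.from_rotvec(rv/N); d=(np.array(tgt)-p)/N
    print("turn deg",np.round(np.degrees(rv),2),"shift",np.round(d*N,1),"per-row turn",np.round(np.degrees(rv/N),2),"len/row",round(float(np.linalg.norm(d)),1))
    R=R0
    for i in range(N):
        t=R.inv().apply(d)/1000; print(i,"t",np.round(t,4)); R=R*step
def st():
    o=ctrl.get_obs(); R=Ro.from_rotvec(o["orientation"]).as_matrix()
    print("t",round(float(o["t"]),2),"tcp",np.round(o["ee_pos"],2),"jaw",round(float(np.arctan2(R[1,1],R[0,1])),4),"zax",np.round(R[:,2],3),"F",np.round(o["ft_force"],2),"w",round(float(o["width"]),2),"q",np.round(o["qpos"],2))
E
python3 - <<'E'
from h import *
T=load("top1.npz");S=load("side1.npz")
def ov(p,objs,b,name):
    u0,u1,v0,v1=b;k=790/(u1-u0)
    im=cv2.resize(p["image"][v0:v1,u0:u1,::-1],None,fx=k,fy=k,interpolation=cv2.INTER_CUBIC)
    for B,x,y,a,zt in objs:
        c,s=np.cos(a),np.sin(a)
        for b_ in B:
            X=np.array([[b_[i],b_[2+j],b_[4+l]] for i in(0,1) for j in(0,1) for l in(0,1)])
            W=X@np.array([[c,-s,0],[s,c,0],[0,0,1]]).T+[x,y,zt]
            q=((proj(p,W)-[u0,v0]+.5)*k).astype(int)
            for i in range(8):
                for bit in(1,2,4):
                    if not i&bit: cv2.line(im,tuple(map(int,q[i])),tuple(map(int,q[i|bit])),(0,0,255),1)
    cv2.imwrite(name,im[:600])
ov(T,[(mould_boxes(.025),565.3,-3.1,.211,-.5)],(220,300,178,232),"pics/ovT.png")
ov(S,[(mould_boxes(.025),564.4,.5,.205,-2.7)],(235,310,190,246),"pics/ovS.png")
for c in(.025,.012):
    print(fit(T,(222,296,182,228),mould_boxes,(565,-3,.21,0,c))[0],fit(S,(240,305,192,245),mould_boxes,(564,.5,.205,-2.7,c)))
P=cloud(T); m=P[...,2]>150; 
for lo in range(0,900,100):
    k=m&(P[...,1]>lo-100)&(P[...,1]<lo)&(P[...,0]>350)&(P[...,0]<1000)
    if k.any(): print(lo, "xmin",np.nanmin(P[k][:,0]),"zmin/max",P[k][:,2].min(),P[k][:,2].max())
st()
E
```

```text
[ 5.65104318e+02 -2.15439583e+00  2.08968533e-01 -4.82360769e-01
  2.77989457e-02] (array([ 5.64354514e+02,  4.98321224e-01,  2.04535440e-01, -2.67999225e+00,
        1.15991118e-02]), np.float64(2.1219872398263275))
[ 5.64963486e+02 -2.49500427e+00  2.06561556e-01 -5.22267057e-01
  1.14440280e-02] (array([ 5.64395294e+02,  5.14100445e-01,  2.05937371e-01, -2.65796606e+00,
        1.15664172e-02]), np.float64(2.123625111558297))
0 xmin 853.0352980511352 zmin/max 150.13119296902428 506.5436371471569
100 xmin 791.4322754110277 zmin/max 151.0435433424869 503.0979286801025
200 xmin 679.3413901490413 zmin/max 150.22058032667147 499.38828205501363
300 xmin 681.3029877527879 zmin/max 150.13120936986277 496.8638531422998
400 xmin 936.8611063375249 zmin/max 150.15420989022806 493.9821466899369
500 xmin 937.2431736448694 zmin/max 150.0633249600728 488.6176601894625
600 xmin 936.9374761660929 zmin/max 150.14788443349713 485.70964715288505
700 xmin 936.6562658938365 zmin/max 150.25605436706783 482.124704407972
800 xmin 937.037930464694 zmin/max 150.38186349769745 388.8996526547587
t 1.9 tcp [ 141.78 -608.7   404.67] jaw -1.342 zax [-0.  0. -1.] F [-0.69  0.11  0.51] w 87.81 q [-1.36  0.42  1.63 -0.    1.09 -0.02]
```

View pics/ovT.png

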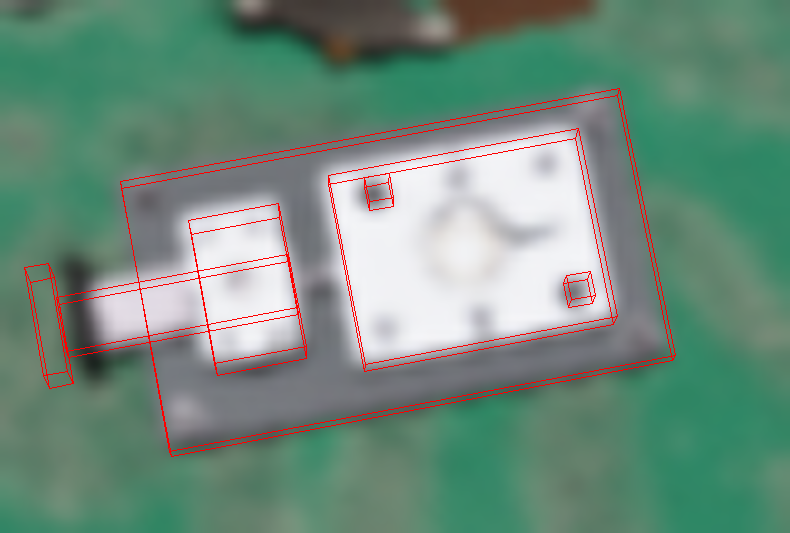

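View pics/ovS.png

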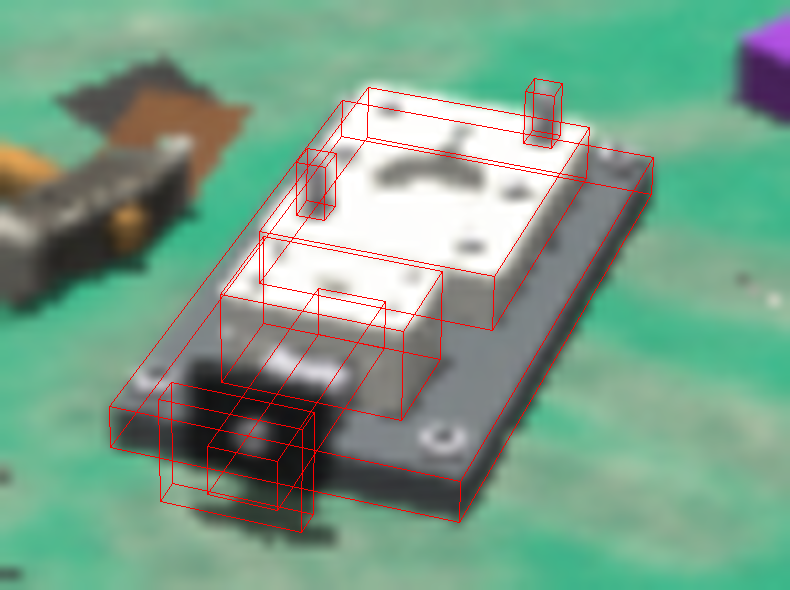

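The overlays match well, and the core is drawn out about 11.5 mm. Now the approach to the thumb plate.

Run:
```python
from h import *
plan((533,151,300),.206,16,1)
```

```text
turn deg [ -0.     0.   -88.69] shift [ 391.2  759.7 -104.7] per-row turn [-0.    0.   -5.54] len/row 53.8
0 t [ 0.0346 -0.0407  0.0065]
1 t [ 0.0384 -0.0372  0.0065]
2 t [ 0.0418 -0.0333  0.0065]
3 t [ 0.0448 -0.0291  0.0065]
4 t [ 0.0474 -0.0246  0.0065]
5 t [ 0.0495 -0.0199  0.0065]
6 t [ 0.0512 -0.0151  0.0065]
7 t [ 0.0525 -0.01    0.0065]
8 t [ 0.0532 -0.0049  0.0065]
9 t [0.0534 0.0002 0.0065]
10 t [0.0531 0.0054 0.0065]
11 t [0.0524 0.0105 0.0065]
12 t [0.0511 0.0155 0.0065]
13 t [0.0494 0.0204 0.0065]
14 t [0.0472 0.025  0.0065]
15 t [0.0445 0.0295 0.0065]
```

```bash
python3 -m handwheel '[{"gripper":1,"tx":0.035,"ty":-0.041,"tz":0.006,"rz":-5.5},{"gripper":1,"tx":0.038,"ty":-0.037,"tz":0.006,"rz":-5.5},{"gripper":1,"tx":0.042,"ty":-0.033,"tz":0.006,"rz":-5.5},{"gripper":1,"tx":0.045,"ty":-0.029,"tz":0.006,"rz":-5.5},{"gripper":1,"tx":0.047,"ty":-0.025,"tz":0.006,"rz":-5.5},{"gripper":1,"tx":0.05,"ty":-0.02,"tz":0.006,"rz":-5.5},{"gripper":1,"tx":0.051,"ty":-0.015,"tz":0.006,"rz":-5.5},{"gripper":1,"tx":0.052,"ty":-0.01,"tz":0.006,"rz":-5.5}]'
python3 -m handwheel '[{"gripper":1,"tx":0.053,"ty":-0.005,"tz":0.006,"rz":-5.5},{"gripper":1,"tx":0.053,"ty":0,"tz":0.006,"rz":-5.5},{"gripper":1,"tx":0.053,"ty":0.005,"tz":0.006,"rz":-5.5},{"gripper":1,"tx":0.052,"ty":0.01,"tz":0.006,"rz":-5.5},{"gripper":1,"tx":0.051,"ty":0.015,"tz":0.006,"rz":-5.5},{"gripper":1,"tx":0.049,"ty":0.02,"tz":0.006,"rz":-5.5},{"gripper":1,"tx":0.047,"ty":0.025,"tz":0.006,"rz":-5.5},{"gripper":1,"tx":0.044,"ty":0.03,"tz":0.006,"rz":-5.5}]'
python3 - <<'E'
from h import *
st(); plan((533,151,204),.206,3,1)
E
```

```text
t 1.9 tcp [ 141.78 -608.7   404.67] jaw -1.342 zax [-0.  0. -1.] F [-0.69  0.11  0.51] w 87.81 q [-1.36  0.42  1.63 -0.    1.09 -0.02]
turn deg [ -0.     0.   -88.69] shift [ 391.2  759.7 -200.7] per-row turn [ -0.     0.   -29.56] len/row 292.6
0 t [ 0.1845 -0.217   0.0669]
1 t [ 0.2675 -0.0978  0.0669]
2 t [0.2809 0.0469 0.0669]$[0]: bad value
$[0]: bad value
```

```bash
python3 -m handwheel '[{"gripper":1.0,"tx":0.035,"ty":-0.041,"tz":0.006,"rx":0,"ry":0,"rz":-5.5}]'; python3 -m handwheel --help | head -30
```

```text
t: 2.02
ee_pos: [166.0, -562.4, 399.1]
orientation: [3.097, 0.506, 0.0]
ft_force: [0.4, 0.6, -0.2]
width: 81.4invalid input: not JSON, or not a number
```

```bash
python3 -m handwheel '[{"gripper":1,"tx":0.038,"ty":-0.037,"tz":0.006,"rx":0,"ry":0,"rz":-5.5},{"gripper":1,"tx":0.042,"ty":-0.033,"tz":0.006,"rx":0,"ry":0,"rz":-5.5},{"gripper":1,"tx":0.045,"ty":-0.029,"tz":0.006,"rx":0,"ry":0,"rz":-5.5},{"gripper":1,"tx":0.047,"ty":-0.025,"tz":0.006,"rx":0,"ry":0,"rz":-5.5},{"gripper":1,"tx":0.05,"ty":-0.02,"tz":0.006,"rx":0,"ry":0,"rz":-5.5},{"gripper":1,"tx":0.051,"ty":-0.015,"tz":0.006,"rx":0,"ry":0,"rz":-5.5},{"gripper":1,"tx":0.052,"ty":-0.01,"tz":0.006,"rx":0,"ry":0,"rz":-5.5},{"gripper":1,"tx":0.053,"ty":-0.005,"tz":0.006,"rx":0,"ry":0,"rz":-5.5}]'
python3 -m handwheel '[{"gripper":1,"tx":0.053,"ty":0,"tz":0.006,"rx":0,"ry":0,"rz":-5.5},{"gripper":1,"tx":0.053,"ty":0.005,"tz":0.006,"rx":0,"ry":0,"rz":-5.5},{"gripper":1,"tx":0.052,"ty":0.01,"tz":0.006,"rx":0,"ry":0,"rz":-5.5},{"gripper":1,"tx":0.051,"ty":0.015,"tz":0.006,"rx":0,"ry":0,"rz":-5.5},{"gripper":1,"tx":0.049,"ty":0.02,"tz":0.006,"rx":0,"ry":0,"rz":-5.5},{"gripper":1,"tx":0.047,"ty":0.025,"tz":0.006,"rx":0,"ry":0,"rz":-5.5},{"gripper":1,"tx":0.044,"ty":0.03,"tz":0.006,"rx":0,"ry":0,"rz":-5.5}]'
python3 - <<'E'
from h import *
st(); plan((533,151,204),.206,4,1)
E
```

```text
t: 3.02
ee_pos: [363.7, -180.9, 350.9]
orientation: [2.681, 1.636, 0.001]
ft_force: [0.8, -1.5, 0.8]
width: 1.8
t: 3.9
ee_pos: [536.1, 148.8, 308.6]
orientation: [1.991, 2.429, 0.0]
ft_force: [-0.1, -1.5, 0.6]
width: 0.9
t 3.9 tcp [536.12 148.83 308.63] jaw 0.1975 zax [ 0. -0. -1.] F [-0.13 -1.48  0.64] w 0.93 q [ 0.25  0.46  1.85 -0.    0.84  0.05]
turn deg [ 0.03  0.01 -0.49] shift [  -3.1    2.2 -104.6] per-row turn [ 0.01  0.   -0.12] len/row 26.2
0 t [ 0.0007 -0.0007  0.0262]
1 t [ 0.0007 -0.0007  0.0262]
2 t [ 0.0007 -0.0007  0.0262]
3 t [ 0.0007 -0.0007  0.0262]
```

```bash
python3 -m handwheel '[{"gripper":1,"tx":0.001,"ty":-0.001,"tz":0.035,"rx":0,"ry":0,"rz":-0.5},{"gripper":1,"tx":0.001,"ty":-0.001,"tz":0.035,"rx":0,"ry":0,"rz":0},{"gripper":1,"tx":0.001,"ty":-0.001,"tz":0.034,"rx":0,"ry":0,"rz":0}]'
python3 - <<'E'
from h import *
for n in("top","side"):
    p=shoot(n,2); np.savez(n+"2.npz",**p)
    u0,u1,v0,v1=(200,300,170,230) if n=="top" else (220,320,150,250)
    cv2.imwrite(f"pics/{n}2.png",cv2.resize(p["image"][v0:v1,u0:u1,::-1],None,fx=6,fy=6,interpolation=cv2.INTER_CUBIC))
st()
E
```

```text
t: 4.28
ee_pos: [531.9, 149.7, 203.7]
orientation: [1.985, 2.435, 0.001]
ft_force: [0.1, 0.2, 0.6]
width: 0.2
t 4.47 tcp [531.99 149.38 204.78] jaw 0.2027 zax [-0.001 -0.    -1.   ] F [ 0.15 -0.01  0.33] w 0.44 q [0.25 0.62 1.89 0.   0.63 0.05]
```

View pics/side2.png

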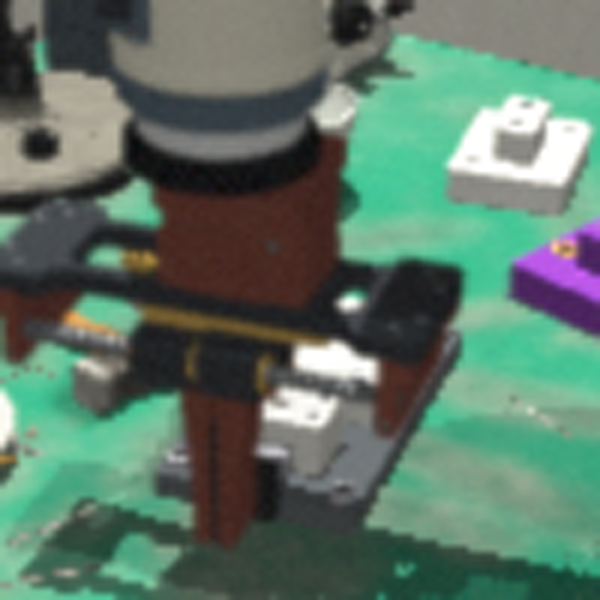

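View pics/top2.png

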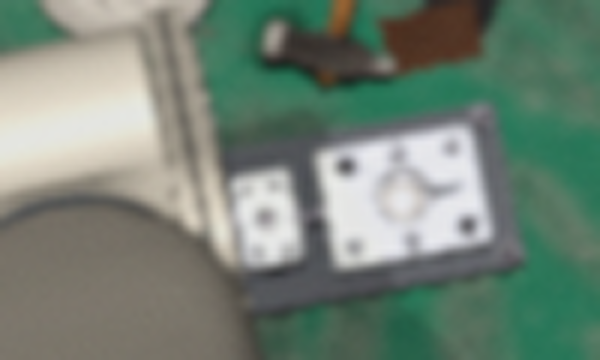

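Run:
```python
from h import *
S=load("side2.npz"); o=ctrl.get_obs(); tip=o["ee_pos"][2]-182
P=cloud(S)
# finger front faces in mould frame about TCP
c,s=np.cos(.2027),np.sin(.2027)
sub=P[212:244,246:270]; d=sub-np.array(o["ee_pos"])
X=d[...,0]*c+d[...,1]*s; Y=-d[...,0]*s+d[...,1]*c
np.set_printoptions(linewidth=200,suppress=True)
for v in range(0,32,3): print(v+212,"X",np.round(X[v,::1]).tolist()); print("   Y",np.round(Y[v]).tolist()); 
print(np.round(sub[::4,::2,2]))
mask=np.zeros((384,512),bool); mask[216:246,238:266]=1
mask[:,262:]=0
for hx in(9,10,11,12):
  for hy in(12,13.5,15):
    B=[(-hy,hy,-hx,hx,tip,tip+60)]
    P0=mould_boxes(.0115)
    r=fit(S,(238,266,216,246),B,(532,149,.2027,-2.7),mask=mask,steps=(4,4,.001,.5)); print(hx,hy,np.round(r[0],2),round(r[1],3))
```

```text
212 X [10.0, 7.0, 5.0, 4.0, 0.0, -1.0, -4.0, -7.0, -9.0, -12.0, -14.0, -17.0, -19.0, -21.0, -24.0, -27.0, -28.0, -30.0, -31.0, -34.0, -36.0, -38.0, -41.0, -42.0]
   Y [34.0, 35.0, 35.0, 32.0, 34.0, 30.0, 32.0, 34.0, 33.0, 34.0, 34.0, 33.0, 32.0, 33.0, 34.0, 35.0, 32.0, 30.0, 27.0, 28.0, 27.0, 27.0, 28.0, 25.0]
215 X [78.0, 75.0, 73.0, 42.0, 6.0, 3.0, 5.0, -3.0, -9.0, -11.0, -14.0, -17.0, -19.0, -22.0, -24.0, -26.0, -29.0, -30.0, -29.0, -29.0, -13.0, 2.0, -1.0, -3.0]
   Y [-120.0, -123.0, -124.0, -57.0, 20.0, 21.0, 12.0, 23.0, 33.0, 32.0, 33.0, 34.0, 32.0, 35.0, 35.0, 33.0, 34.0, 29.0, 21.0, 14.0, -38.0, -85.0, -86.0, -87.0]
218 X [72.0, 71.0, 67.0, 65.0, 10.0, 7.0, 5.0, 3.0, 0.0, -1.0, -5.0, -9.0, -10.0, -13.0, -16.0, -17.0, -17.0, -17.0, 3.0, 2.0, -2.0, -4.0, -7.0, -9.0]
   Y [-106.0, -111.0, -111.0, -112.0, 11.0, 13.0, 10.0, 11.0, 10.0, 8.0, 12.0, 13.0, 11.0, 12.0, 12.0, 9.0, 2.0, -6.0, -67.0, -70.0, -67.0, -70.0, -70.0, -71.0]
221 X [66.0, 63.0, 61.0, 59.0, 32.0, 8.0, 5.0, 2.0, -0.0, -2.0, -6.0, -8.0, -11.0, -13.0, -15.0, -16.0, -15.0, -6.0, 2.0, -0.0, -3.0, -7.0, -10.0, -12.0]
  
[... 2714 characters left out ...]
.]
 [ -2.  -1.   1.  42.  42.  44.  44.  39.  29.  25.  10.  10.]
 [ -3.  -3.  -3.  30.  31.  32.  32.  27.  15.  13.  -1.  -1.]
 [ -3.  -3.  -2.  -2.   9.  19.  21.  -3.  -2.  -3.  -2.  -2.]]
9 12 [529.26 151.36   0.2   -2.53] 3.079
9 13.5 [529.99 151.43   0.21  -2.5 ] 3.261
9 15 [526.35 150.58   0.2   -2.5 ] 3.312
10 12 [530.79 150.82   0.2   -2.57] 3.123
10 13.5 [530.04 150.61   0.2   -2.61] 3.271
10 15 [526.53 149.62   0.2   -2.5 ] 3.312
11 12 [529.52 149.51   0.2   -2.6 ] 3.072
11 13.5 [530.41 149.39   0.2   -2.5 ] 3.264
11 15 [531.58 149.44   0.2   -2.46] 3.545
12 12 [529.93 148.33   0.2   -2.5 ] 3.08
12 13.5 [530.61 148.41   0.2   -2.5 ] 3.264
12 15 [526.99 147.47   0.2   -2.46] 3.313
```

```bash
python3 -m handwheel '[{"gripper":1,"tx":-0.008,"ty":0.002,"tz":0,"rx":0,"ry":0,"rz":0},{"gripper":1,"tx":-0.005,"ty":0,"tz":0,"rx":0,"ry":0,"rz":0},{"gripper":1,"tx":-0.004,"ty":0,"tz":0,"rx":0,"ry":0,"rz":0},{"gripper":1,"tx":-0.002,"ty":0,"tz":0,"rx":0,"ry":0,"rz":0}]'
python3 -m handwheel '[{"gripper":1,"tx":-0.002,"ty":0,"tz":0,"rx":0,"ry":0,"rz":0}]'
python3 -m handwheel '[{"gripper":1,"tx":-0.001,"ty":0,"tz":0,"rx":0,"ry":0,"rz":0}]'
```

```text
t: 4.97
ee_pos: [538.1, 130.9, 205.3]
orientation: [1.985, 2.434, 0.002]
ft_force: [0.4, 2.8, 2.0]
width: 0.2
t: 5.1
ee_pos: [538.2, 129.1, 204.9]
orientation: [1.985, 2.434, 0.001]
ft_force: [0.6, 2.5, 1.8]
width: 0.6
t: 5.22
ee_pos: [538.3, 128.4, 204.8]
orientation: [-1.986, -2.434, -0.001]
ft_force: [-1.0, 8.3, 3.0]
width: 0.6
```

```bash
python3 -m handwheel '[{"gripper":1,"tx":-0.001,"ty":0,"tz":0,"rx":0,"ry":0,"rz":0}]'
python3 -m handwheel '[{"gripper":1,"tx":-0.001,"ty":0,"tz":0,"rx":0,"ry":0,"rz":0}]'
```

```text
t: 5.35
ee_pos: [538.4, 128.1, 204.8]
orientation: [-1.986, -2.433, -0.002]
ft_force: [-2.5, 14.4, 3.7]
width: 0.6
t: 5.48
ee_pos: [538.4, 127.9, 204.8]
orientation: [-1.986, -2.432, -0.003]
ft_force: [-2.7, 20.7, 3.9]
width: 0.4
```

Core is home, with a hard stop at about 20 N. I'll grip the thumb plate across mould x to register the mould against the arm.

```bash
python3 -m handwheel '[{"gripper":1,"tx":0.006,"ty":0,"tz":0,"rx":0,"ry":0,"rz":0},{"gripper":0.32,"tx":0.002,"ty":0,"tz":-0.030,"rx":0,"ry":0,"rz":0},{"gripper":0.32,"tx":-0.02,"ty":0,"tz":0,"rx":0,"ry":0,"rz":0},{"gripper":0.32,"tx":0,"ty":0,"tz":0,"rx":0,"ry":0,"rz":0}]'
python3 - <<'E'
from h import *
st()
E
```

```text
t: 5.98
ee_pos: [540.9, 113.0, 234.1]
orientation: [-1.987, -2.433, 0.002]
ft_force: [-1.1, -0.4, -0.7]
width: 26.9
t 5.97 tcp [540.94 113.01 234.14] jaw 0.201 zax [-0.001 -0.001 -1.   ] F [-1.15 -0.37 -0.66] w 26.88 q [ 0.18  0.57  1.88 -0.    0.69 -0.02]
```

```bash
python3 -m handwheel '[{"gripper":0.32,"tx":0,"ty":0,"tz":0,"rx":0,"ry":0,"rz":0},{"gripper":0.32,"tx":0,"ty":0,"tz":0,"rx":0,"ry":0,"rz":0},{"gripper":0.32,"tx":0,"ty":0,"tz":0.024,"rx":0,"ry":0,"rz":0},{"gripper":0.6,"tx":0,"ty":0,"tz":0,"rx":0,"ry":0,"rz":0},{"gripper":0.6,"tx":0,"ty":0,"tz":0,"rx":0,"ry":0,"rz":0},{"gripper":0.6,"tx":0,"ty":0,"tz":0,"rx":0,"ry":0,"rz":0}]'
python3 - <<'E'
from h import *
st()
E
```

```text
t: 6.72
ee_pos: [541.3, 114.6, 211.3]
orientation: [1.985, 2.435, 0.001]
ft_force: [-3.1, -0.0, 0.9]
width: 35.8
t 6.72 tcp [541.27 114.61 211.25] jaw 0.2027 zax [ 0.001  0.    -1.   ] F [-3.06 -0.03  0.9 ] w 35.79 q [ 0.19  0.61  1.88  0.    0.64 -0.02]
```

```bash
python3 -m handwheel '[{"gripper":0.4,"tx":0,"ty":0,"tz":-0.012,"rx":0,"ry":0,"rz":0},{"gripper":0.4,"tx":0,"ty":0,"tz":-0.026,"rx":0,"ry":0,"rz":0},{"gripper":0.77,"tx":0,"ty":0,"tz":0,"rx":0,"ry":0,"rz":10},{"gripper":0.77,"tx":0,"ty":0,"tz":0,"rx":0,"ry":0,"rz":10},{"gripper":0.77,"tx":0,"ty":0,"tz":0,"rx":0,"ry":0,"rz":10},{"gripper":0.77,"tx":0,"ty":0,"tz":0,"rx":0,"ry":0,"rz":10},{"gripper":0.77,"tx":0,"ty":0,"tz":0,"rx":0,"ry":0,"rz":10},{"gripper":0.77,"tx":0,"ty":0,"tz":0,"rx":0,"ry":0,"rz":10}]'
python3 -m handwheel '[{"gripper":0.77,"tx":0,"ty":0,"tz":0,"rx":0,"ry":0,"rz":10},{"gripper":0.77,"tx":0,"ty":0,"tz":0,"rx":0,"ry":0,"rz":10},{"gripper":0.77,"tx":0,"ty":0,"tz":0,"rx":0,"ry":0,"rz":10},{"gripper":0.77,"tx":0,"ty":0,"tz":0,"rx":0,"ry":0,"rz":0}]'
python3 - <<'E'
from h import *
st(); plan((541.4,114.2,215),.206+np.pi/2,1,0)
E
```

```text
t: 7.72
ee_pos: [541.3, 114.5, 249.9]
orientation: [2.94, 1.107, 0.002]
ft_force: [-0.5, 0.1, -1.1]
width: 20.1
t: 8.22
ee_pos: [541.3, 114.5, 249.7]
orientation: [-3.125, -0.32, -0.002]
ft_force: [-0.4, -0.6, -1.1]
width: 20.3
t 8.22 tcp [541.25 114.49 249.73] jaw -1.3667 zax [ 0.001  0.    -1.   ] F [-0.43 -0.59 -1.07] w 20.33 q [0.19 0.55 1.88 0.   0.72 1.55]
turn deg [ 0.   -0.07 -0.11] shift [  0.1  -0.3 -34.7] per-row turn [ 0.   -0.07 -0.11] len/row 34.7
0 t [0.     0.0003 0.0347]
```

```bash
python3 -m handwheel '[{"gripper":0.77,"tx":0,"ty":0,"tz":0.02,"rx":0,"ry":0,"rz":0},{"gripper":0.77,"tx":0,"ty":0,"tz":0.007,"rx":0,"ry":0,"rz":0},{"gripper":0.77,"tx":0,"ty":0,"tz":0.004,"rx":0,"ry":0,"rz":0}]'
python3 -m handwheel '[{"gripper":0.77,"tx":0,"ty":0,"tz":0.002,"rx":0,"ry":0,"rz":0},{"gripper":0.92,"tx":0,"ty":0,"tz":0,"rx":0,"ry":0,"rz":0},{"gripper":0.92,"tx":0,"ty":0,"tz":0,"rx":0,"ry":0,"rz":0}]'
python3 - <<'E'
from h import *
st()
E
```

```text
t: 8.6
ee_pos: [541.1, 114.5, 217.7]
orientation: [-3.125, -0.32, 0.0]
ft_force: [-0.2, -1.2, 0.6]
width: 20.3
t: 8.98
ee_pos: [541.2, 114.4, 215.9]
orientation: [3.125, 0.318, 0.001]
ft_force: [-0.1, -0.6, -0.3]
width: 7.8
t 8.97 tcp [541.21 114.37 215.93] jaw -1.3677 zax [ 0. -0. -1.] F [-0.05 -0.64 -0.27] w 7.75 q [ 0.19  0.6   1.88 -0.    0.65  1.55]
```

```bash
python3 -m handwheel '[{"gripper":0.95,"tx":0,"ty":0.001,"tz":0,"rx":0,"ry":0,"rz":0}]'
python3 -m handwheel '[{"gripper":0.95,"tx":0,"ty":0.001,"tz":0,"rx":0,"ry":0,"rz":0}]'
python3 -m handwheel '[{"gripper":0.95,"tx":0,"ty":0.001,"tz":0,"rx":0,"ry":0,"rz":0}]'
python3 - <<'E'
from h import *
st()
E
```

```text
t: 9.1
ee_pos: [541.3, 113.7, 215.9]
orientation: [-3.125, -0.318, -0.001]
ft_force: [-0.9, 1.8, 1.2]
width: 7.7
t: 9.22
ee_pos: [541.5, 113.2, 215.9]
orientation: [-3.124, -0.316, -0.0]
ft_force: [-1.9, 11.9, 2.0]
width: 7.8
t: 9.35
ee_pos: [541.5, 112.9, 215.9]
orientation: [-3.123, -0.316, -0.0]
ft_force: [-3.0, 17.3, 1.4]
width: 7.8
t 9.35 tcp [541.51 112.91 215.94] jaw -1.3694 zax [-0.     0.003 -1.   ] F [-3.03 17.33  1.41] w 7.82 q [0.18 0.6  1.88 0.   0.65 1.55]
```

```bash
python3 -m handwheel '[{"gripper":0.85,"tx":0,"ty":0,"tz":0,"rx":0,"ry":0,"rz":0},{"gripper":0.85,"tx":0,"ty":0,"tz":-0.02,"rx":0,"ry":0,"rz":0},{"gripper":0.64,"tx":0,"ty":0,"tz":-0.026,"rx":0,"ry":0,"rz":0}]'
python3 - <<'E'
from h import *
st(); plan((460.65,343,264),-.173+np.pi/2,5,0)
E
```

```text
t: 9.72
ee_pos: [541.4, 111.3, 261.7]
orientation: [3.125, 0.318, -0.002]
ft_force: [-0.3, 0.9, 0.8]
width: 19.7
t 9.72 tcp [541.43 111.28 261.67] jaw -1.3681 zax [-0.002 -0.001 -1.   ] F [-0.25  0.93  0.76] w 19.75 q [ 0.18  0.53  1.87 -0.    0.74  1.55]
turn deg [ 0.03  0.09 21.52] shift [-80.8 231.7   2.3] per-row turn [0.01 0.02 4.3 ] len/row 49.1
0 t [-0.0065 -0.0486 -0.0005]
1 t [-0.0101 -0.048  -0.0005]
2 t [-0.0137 -0.0471 -0.0005]
3 t [-0.0172 -0.046  -0.0005]
4 t [-0.0206 -0.0445 -0.0005]
```

```bash
python3 -m handwheel '[{"gripper":0.64,"tx":-0.0065,"ty":-0.0485,"tz":-0.0005,"rx":0,"ry":0,"rz":4.3},{"gripper":0.64,"tx":-0.010,"ty":-0.048,"tz":-0.0005,"rx":0,"ry":0,"rz":4.3},{"gripper":0.64,"tx":-0.0137,"ty":-0.047,"tz":-0.0005,"rx":0,"ry":0,"rz":4.3},{"gripper":0.64,"tx":-0.0172,"ty":-0.046,"tz":-0.0005,"rx":0,"ry":0,"rz":4.3},{"gripper":0.64,"tx":-0.0206,"ty":-0.0445,"tz":-0.0005,"rx":0,"ry":0,"rz":4.3},{"gripper":0.64,"tx":0,"ty":0,"tz":0,"rx":0,"ry":0,"rz":0}]'
python3 - <<'E'
from h import *
st(); plan((460.65,343,227),-.173+np.pi/2,1,0)
p=viewer.get_image("side")
cv2.imwrite("pics/side3.png",cv2.resize(p["image"][200:330,170:290,::-1],None,fx=4.5,fy=4.5,interpolation=cv2.INTER_CUBIC))
E
```

```text
t: 10.48
ee_pos: [460.2, 345.4, 264.3]
orientation: [-3.13, 0.265, -0.001]
ft_force: [-0.8, -0.8, -0.8]
width: 31.6
t 10.47 tcp [460.16 345.41 264.34] jaw -1.7397 zax [ 0.001  0.001 -1.   ] F [-0.76 -0.8  -0.82] w 31.57 q [ 0.62  0.55  1.82 -0.    0.77  2.36]
turn deg [-0.04 -0.04  0.23] shift [  0.5  -2.4 -37.3] per-row turn [-0.04 -0.04  0.23] len/row 37.4
0 t [0.0009 0.0023 0.0373]
```

View pics/side3.png

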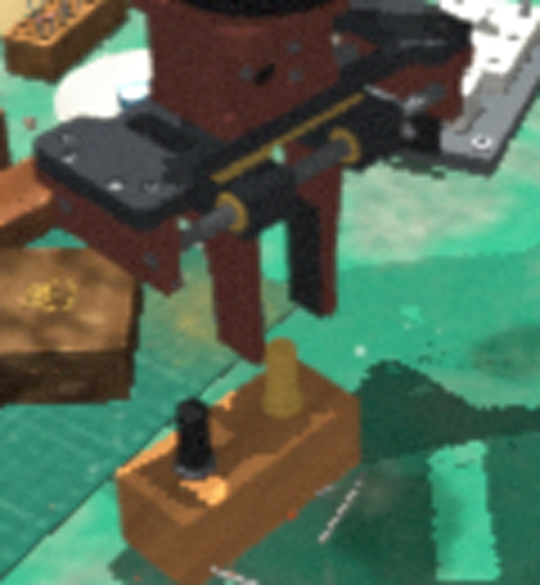

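The open fingers at (235,300) and (315,270) straddle the brass handle at (282,375), so I descend and close.

```bash
python3 -m handwheel '[{"gripper":0.64,"tx":0.001,"ty":0.0023,"tz":0.018,"rx":0,"ry":0,"rz":0.2},{"gripper":0.64,"tx":0,"ty":0,"tz":0.018,"rx":0,"ry":0,"rz":0},{"gripper":0.9,"tx":0,"ty":0,"tz":0.001,"rx":0,"ry":0,"rz":0},{"gripper":0.9,"tx":0,"ty":0,"tz":0,"rx":0,"ry":0,"rz":0},{"gripper":0.9,"tx":0,"ty":0,"tz":0,"rx":0,"ry":0,"rz":0}]'
python3 - <<'E'
from h import *
st()
E
```

```text
t: 11.15
ee_pos: [462.1, 341.3, 227.4]
orientation: [-3.127, 0.278, -0.002]
ft_force: [-1.2, 5.8, -3.6]
width: 13.7
t 11.15 tcp [462.1  341.26 227.42] jaw -1.7479 zax [ 0.001  0.002 -1.   ] F [-1.18  5.76 -3.6 ] w 13.75 q [0.62 0.61 1.84 0.   0.7  2.36]
```

```bash
python3 -m handwheel '[{"gripper":0.8,"tx":0,"ty":0,"tz":0,"rx":0,"ry":0,"rz":0},{"gripper":0.8,"tx":-0.0012,"ty":-0.001,"tz":0,"rx":0,"ry":0,"rz":0},{"gripper":1,"tx":0,"ty":0,"tz":0,"rx":0,"ry":0,"rz":0},{"gripper":1,"tx":0,"ty":0,"tz":0,"rx":0,"ry":0,"rz":0}]'
python3 - <<'E'
from h import *
st()
E
```

```text
t: 11.65
ee_pos: [460.9, 342.2, 227.6]
orientation: [-3.128, 0.276, -0.001]
ft_force: [-0.6, 5.1, 2.4]
width: 13.1
t 11.65 tcp [460.85 342.19 227.58] jaw -1.747 zax [ 0.001  0.001 -1.   ] F [-0.56  5.07  2.37] w 13.14 q [0.62 0.6  1.84 0.   0.7  2.36]
```

```bash
python3 -m handwheel '[{"gripper":1,"tx":0,"ty":-0.0007,"tz":0,"rx":0,"ry":0,"rz":0},{"gripper":1,"tx":0,"ty":0,"tz":-0.025,"rx":0,"ry":0,"rz":0},{"gripper":1,"tx":0,"ty":0,"tz":-0.03,"rx":0,"ry":0,"rz":0}]'
python3 - <<'E'
from h import *
st(); plan((549.9,73.2,282),.206+np.pi/2,7,0)
E
```

```text
t: 12.02
ee_pos: [460.4, 341.9, 281.8]
orientation: [3.127, -0.276, -0.003]
ft_force: [-0.3, 0.1, -1.2]
width: 13.8
t 12.03 tcp [460.42 341.92 281.84] jaw -1.7467 zax [-0.002 -0.002 -1.   ] F [-0.29  0.13 -1.19] w 13.79 q [ 0.62  0.52  1.82 -0.    0.81  2.37]
turn deg [  0.12   0.13 -21.88] shift [ 8.950e+01 -2.687e+02  2.000e-01] per-row turn [ 0.02  0.02 -3.13] len/row 40.5
0 t [0.0193 0.0356 0.    ]
1 t [0.0173 0.0366 0.    ]
2 t [0.0153 0.0374 0.    ]
3 t [0.0133 0.0382 0.    ]
4 t [0.0111 0.0389 0.    ]
5 t [ 0.009   0.0394 -0.    ]
6 t [ 0.0068  0.0399 -0.    ]
```

```bash
python3 -m handwheel '[{"gripper":1,"tx":0.0193,"ty":0.0356,"tz":0,"rx":0,"ry":0,"rz":-3.1},{"gripper":1,"tx":0.0173,"ty":0.0366,"tz":0,"rx":0,"ry":0,"rz":-3.1},{"gripper":1,"tx":0.0153,"ty":0.0374,"tz":0,"rx":0,"ry":0,"rz":-3.1},{"gripper":1,"tx":0.0133,"ty":0.0382,"tz":0,"rx":0,"ry":0,"rz":-3.1},{"gripper":1,"tx":0.0111,"ty":0.0389,"tz":0,"rx":0,"ry":0,"rz":-3.1},{"gripper":1,"tx":0.009,"ty":0.0394,"tz":0,"rx":0,"ry":0,"rz":-3.2},{"gripper":1,"tx":0.0068,"ty":0.0399,"tz":0,"rx":0,"ry":0,"rz":-3.2},{"gripper":1,"tx":0,"ty":0,"tz":0,"rx":0,"ry":0,"rz":0}]'
python3 -m handwheel '[{"gripper":1,"tx":0,"ty":0,"tz":0,"rx":0,"ry":0,"rz":0}]'
python3 - <<'E'
from h import *
st(); plan((549.9,73.2,282),.206+np.pi/2,1,0)
S=shoot("side",2); T=shoot("top",1); np.savez("side4.npz",**S);np.savez("top4.npz",**T)
cv2.imwrite("pics/side4.png",cv2.resize(S["image"][170:250,225:325,::-1],None,fx=7,fy=7,interpolation=cv2.INTER_CUBIC))
cv2.imwrite("pics/top4.png",cv2.resize(T["image"][170:250,200:300,::-1],None,fx=7,fy=7,interpolation=cv2.INTER_CUBIC))
E
```

```text
t: 13.02
ee_pos: [550.0, 71.2, 281.8]
orientation: [3.125, 0.318, -0.002]
ft_force: [-0.0, -0.3, -0.5]
width: 13.5
t: 13.15
ee_pos: [549.3, 73.6, 281.8]
orientation: [3.125, 0.321, -0.002]
ft_force: [-1.3, -0.3, -0.8]
width: 13.1
t 13.15 tcp [549.32  73.58 281.85] jaw -1.3658 zax [-0.001 -0.    -1.   ] F [-1.3  -0.28 -0.78] w 13.1 q [ 0.11  0.49  1.86 -0.    0.78  1.48]
turn deg [-0.    0.08 -0.06] shift [ 0.6 -0.4  0.2] per-row turn [-0.    0.08 -0.06] len/row 0.7
0 t [ 0.0005  0.0005 -0.0002]
```

View pics/side4.png

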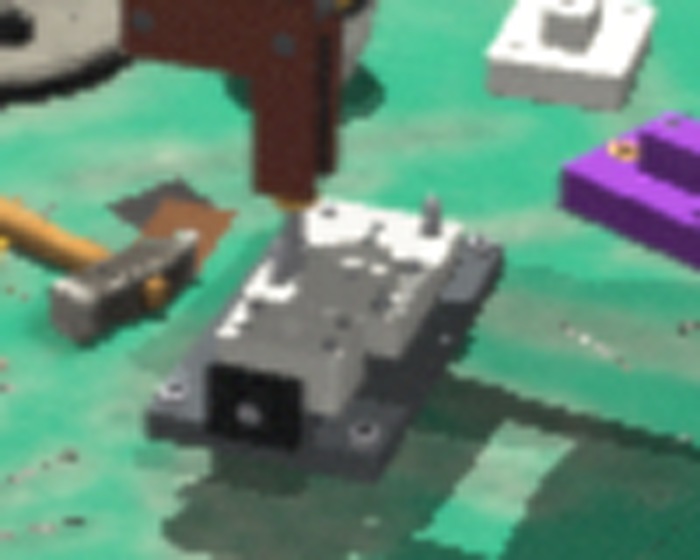

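View pics/top4.png

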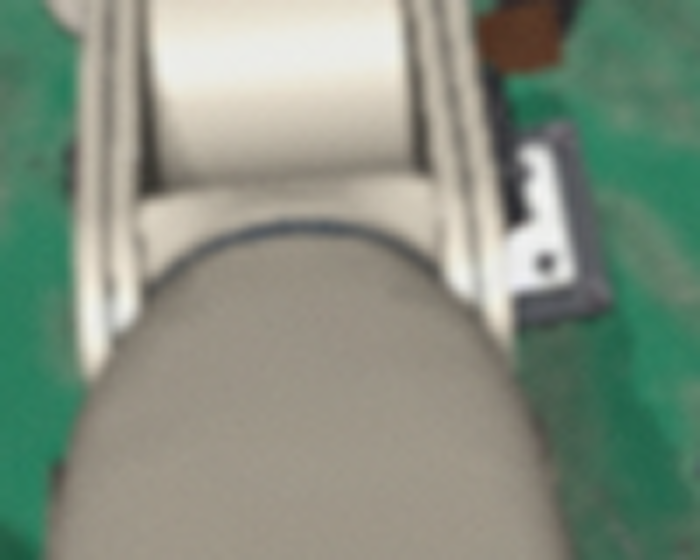

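Run:
```python
from h import *
S=load("side4.npz"); b=np.array([-.8,.75,-2.6])
for z in(61,70,80,90,97): 
    q=proj(S,np.array([549.9,73.2,z])+b)[0]; q2=proj(S,np.array([552.9,73.2,z])+b)[0]; q3=proj(S,np.array([549.9,76.2,z])+b)[0]
    print(z,np.round(q,2),"crop",np.round((q+.5-[225,170])*7),"dpx/3mmx",np.round(q2-q,2),"3mmy",np.round(q3-q,2))
P=cloud(S)
for v in range(199,214): print(v, S["image"][v,258:275].mean(-1).astype(int).tolist(), np.round(P[v,263:269,0]-b[0]).tolist(), np.round(P[v,263:269,1]-b[1]).tolist(), np.round(P[v,263:269,2]-b[2]).tolist())
```

```text
61 [266.14 208.77] crop [291. 275.] dpx/3mmx [-0.98 -0.31] 3mmy [-0.61  0.49]
70 [266.17 205.75] crop [292. 254.] dpx/3mmx [-0.99 -0.31] 3mmy [-0.61  0.49]
80 [266.21 202.37] crop [292. 230.] dpx/3mmx [-0.99 -0.31] 3mmy [-0.62  0.48]
90 [266.24 198.95] crop [292. 206.] dpx/3mmx [-1.  -0.3] 3mmy [-0.62  0.48]
97 [266.27 196.54] crop [292. 189.] dpx/3mmx [-1.  -0.3] 3mmy [-0.62  0.47]
199 [152, 155, 154, 153, 153, 153, 128, 102, 92, 96, 109, 151, 203, 210, 205, 238, 243] [644.0, 552.0, 548.0, 546.0, 544.0, 542.0] [-62.0, 81.0, 82.0, 81.0, 80.0, 78.0] [-0.0, 93.0, 94.0, 95.0, 95.0, 94.0]
200 [128, 156, 159, 155, 153, 156, 150, 125, 102, 104, 164, 233, 218, 155, 153, 227, 246] [642.0, 640.0, 595.0, 548.0, 546.0, 544.0] [-58.0, -61.0, 7.0, 77.0, 76.0, 74.0] [-1.0, -2.0, 43.0, 89.0, 90.0, 89.0]
201 [150, 159, 163, 160, 157, 156, 151, 123, 100, 105, 168, 241, 244, 232, 226, 244, 247] [638.0, 634.0, 592.0, 549.0, 546.0, 544.0] [-52.0, -51.0, 10.0, 76.0, 76.0, 73.0] [-0.0, 1.0, 42.0, 86.0, 86.0, 86.0]
202 [150, 156, 158, 154, 146, 146, 132, 111, 100, 105, 167, 241, 247, 247, 246, 247, 247] [6
[... 1684 characters left out ...]
572.0] [33.0, 36.0, 33.0, 31.0, 30.0, 28.0] [27.0, 30.0, 28.0, 28.0, 28.0, 28.0]
211 [118, 142, 231, 242, 243, 241, 240, 241, 236, 160, 119, 115, 116, 115, 116, 116, 116] [580.0, 578.0, 575.0, 573.0, 572.0, 568.0] [41.0, 38.0, 37.0, 35.0, 33.0, 33.0] [29.0, 28.0, 28.0, 28.0, 27.0, 29.0]
212 [123, 144, 188, 179, 179, 219, 228, 236, 177, 128, 118, 116, 114, 117, 116, 116, 114] [576.0, 576.0, 574.0, 571.0, 569.0, 567.0] [46.0, 42.0, 40.0, 40.0, 37.0, 36.0] [29.0, 28.0, 27.0, 28.0, 27.0, 27.0]
213 [144, 208, 147, 95, 107, 131, 139, 142, 126, 118, 117, 120, 116, 118, 118, 118, 116] [566.0, 563.0, 561.0, 568.0, 565.0, 563.0] [63.0, 62.0, 61.0, 44.0, 44.0, 42.0] [38.0, 39.0, 39.0, 28.0, 28.0, 28.0]
```

The shank is at side px 266.5, against 266.3 predicted for the hole, so it is in line. Descending.

```bash
python3 -m handwheel '[{"gripper":1,"tx":0.0005,"ty":0.0005,"tz":0.012,"rx":0,"ry":0,"rz":0},{"gripper":1,"tx":0,"ty":0,"tz":0.008,"rx":0,"ry":0,"rz":0},{"gripper":1,"tx":0,"ty":0,"tz":0.004,"rx":0,"ry":0,"rz":0}]'
python3 -m handwheel '[{"gripper":1,"tx":0,"ty":0,"tz":0.003,"rx":0,"ry":0,"rz":0}]'
python3 -m handwheel '[{"gripper":1,"tx":0,"ty":0,"tz":0.003,"rx":0,"ry":0,"rz":0}]'
```

```text
t: 13.68
ee_pos: [550.0, 73.4, 257.1]
orientation: [3.125, 0.324, -0.002]
ft_force: [0.4, 0.6, -0.6]
width: 13.6
t: 13.8
ee_pos: [550.3, 73.3, 254.7]
orientation: [-3.125, -0.323, 0.001]
ft_force: [0.3, -0.4, 0.3]
width: 13.6
t: 13.92
ee_pos: [550.4, 73.2, 252.0]
orientation: [3.125, 0.323, 0.0]
ft_force: [-0.1, -0.1, 0.4]
width: 13.2
```

```bash
python3 -m handwheel '[{"gripper":1,"tx":0,"ty":0,"tz":0.005,"rx":0,"ry":0,"rz":0},{"gripper":1,"tx":0,"ty":0,"tz":0.005,"rx":0,"ry":0,"rz":0}]'
python3 -m handwheel '[{"gripper":1,"tx":0,"ty":0,"tz":0.005,"rx":0,"ry":0,"rz":0}]'
python3 -m handwheel '[{"gripper":1,"tx":0,"ty":0,"tz":0.005,"rx":0,"ry":0,"rz":0}]'
python3 -m handwheel '[{"gripper":1,"tx":0,"ty":0,"tz":0.003,"rx":0,"ry":0,"rz":0}]'
```

```text
t: 14.18
ee_pos: [550.4, 73.2, 241.9]
orientation: [-3.125, -0.323, -0.0]
ft_force: [-0.0, 0.2, -0.1]
width: 13.9
t: 14.3
ee_pos: [550.4, 73.2, 236.8]
orientation: [-3.125, -0.323, -0.0]
ft_force: [0.3, 0.5, -0.3]
width: 13.1
t: 14.42
ee_pos: [550.3, 73.2, 231.8]
orientation: [3.125, 0.323, -0.0]
ft_force: [0.4, -0.0, -0.7]
width: 12.9
t: 14.55
ee_pos: [550.3, 73.2, 228.8]
orientation: [-3.125, -0.323, 0.001]
ft_force: [0.4, -0.5, -0.7]
width: 13.2
```

```bash
python3 -m handwheel '[{"gripper":1,"tx":0,"ty":0,"tz":0.0015,"rx":0,"ry":0,"rz":0}]'
python3 -m handwheel '[{"gripper":1,"tx":0,"ty":0,"tz":0.0015,"rx":0,"ry":0,"rz":0}]'
```

```text
t: 14.68
ee_pos: [550.3, 73.2, 227.5]
orientation: [-3.125, -0.323, 0.001]
ft_force: [-2.6, -0.2, 10.5]
width: 13.3
t: 14.8
ee_pos: [550.5, 73.2, 227.3]
orientation: [-3.125, -0.323, 0.0]
ft_force: [-6.6, -0.4, 25.4]
width: 13.5
```

```bash
sed -i 's/def plan(tgt,ang,N,grip):/def plan(tgt,ang,N,grip,force=False):/; s/for a in(ang,ang+np.pi)\]/for a in((ang,) if force else (ang,ang+np.pi))]/' h.py
python3 -m handwheel '[{"gripper":0.6,"tx":0,"ty":0,"tz":-0.002,"rx":0,"ry":0,"rz":0},{"gripper":0.6,"tx":0,"ty":0,"tz":-0.001,"rx":0,"ry":0,"rz":0},{"gripper":0.6,"tx":0,"ty":0,"tz":-0.002,"rx":0,"ry":0,"rz":0},{"gripper":0.5,"tx":0,"ty":0,"tz":-0.025,"rx":0,"ry":0,"rz":0},{"gripper":0.5,"tx":0,"ty":0,"tz":-0.025,"rx":0,"ry":0,"rz":0}]'
python3 - <<'E'
from h import *
st(); plan((595.6,-257,270),.248,9,0,True)
E
```

```text
t: 15.42
ee_pos: [550.2, 73.2, 281.4]
orientation: [-3.125, -0.323, 0.002]
ft_force: [-0.5, 0.5, 0.1]
width: 44.0
t 15.43 tcp [550.24  73.18 281.44] jaw -1.3647 zax [-0.001 -0.    -1.   ] F [-0.51  0.52  0.12] w 44.03 q [0.11 0.5  1.86 0.   0.78 1.48]
turn deg [-5.00e-02  4.00e-02 -9.24e+01] shift [  45.4 -330.2  -11.4] per-row turn [-1.000e-02  0.000e+00 -1.027e+01] len/row 37.1
0 t [-0.0026  0.0369  0.0013]
1 t [-0.0091  0.0359  0.0013]
2 t [-0.0154  0.0337  0.0013]
3 t [-0.0211  0.0304  0.0013]
4 t [-0.0262  0.0262  0.0013]
5 t [-0.0305  0.0211  0.0013]
6 t [-0.0337  0.0153  0.0013]
7 t [-0.0359  0.0091  0.0013]
8 t [-0.0369  0.0025  0.0013]
```

```bash
python3 -m handwheel '[{"gripper":0.5,"tx":-0.0026,"ty":0.0369,"tz":0,"rx":0,"ry":0,"rz":-10.3},{"gripper":0.5,"tx":-0.0091,"ty":0.0359,"tz":0,"rx":0,"ry":0,"rz":-10.3},{"gripper":0.5,"tx":-0.0154,"ty":0.0337,"tz":0,"rx":0,"ry":0,"rz":-10.3},{"gripper":0.5,"tx":-0.0211,"ty":0.0304,"tz":0.002,"rx":0,"ry":0,"rz":-10.3},{"gripper":0.5,"tx":-0.0262,"ty":0.0262,"tz":0.002,"rx":0,"ry":0,"rz":-10.3},{"gripper":0.5,"tx":-0.0305,"ty":0.0211,"tz":0.002,"rx":0,"ry":0,"rz":-10.3},{"gripper":0.5,"tx":-0.0337,"ty":0.0153,"tz":0.002,"rx":0,"ry":0,"rz":-10.3},{"gripper":0.5,"tx":-0.0359,"ty":0.0091,"tz":0.002,"rx":0,"ry":0,"rz":-10.2}]'
python3 -m handwheel '[{"gripper":0.5,"tx":-0.0369,"ty":0.0025,"tz":0.002,"rx":0,"ry":0,"rz":-10.2},{"gripper":0.5,"tx":0,"ty":0,"tz":0,"rx":0,"ry":0,"rz":0},{"gripper":0.5,"tx":0,"ty":0,"tz":0,"rx":0,"ry":0,"rz":0}]'
python3 - <<'E'
from h import *
st(); plan((595.6,-257,205),.248,1,0,True)
for n,b in(("side",(230,330,150,245)),("top",(215,375,170,230))):
    p=shoot(n,4); np.savez(n+"5.npz",**p); u0,u1,v0,v1=b
    k=780/(u1-u0); k=min(k,590/(v1-v0))
    cv2.imwrite(f"pics/{n}5.png",cv2.resize(p["image"][v0:v1,u0:u1,::-1],None,fx=k,fy=k,interpolation=cv2.INTER_CUBIC))
E
```

```text
t: 16.42
ee_pos: [591.4, -221.5, 271.0]
orientation: [-2.134, -2.306, 0.0]
ft_force: [1.1, 0.5, 0.8]
width: 44.2
t: 16.8
ee_pos: [596.2, -256.5, 268.9]
orientation: [-1.93, -2.478, -0.0]
ft_force: [0.0, -0.3, 1.0]
width: 44.0
t 16.8 tcp [ 596.18 -256.46  268.86] jaw 0.2474 zax [-0.001  0.001 -1.   ] F [ 0.05 -0.34  1.02] w 43.97 q [-0.42  0.62  1.65  0.    0.87 -0.67]
turn deg [-0.04 -0.05 -0.04] shift [ -0.6  -0.5 -63.9] per-row turn [-0.04 -0.05 -0.04] len/row 63.9
0 t [-0.0004 -0.0007  0.0639]
```

View pics/side5.png

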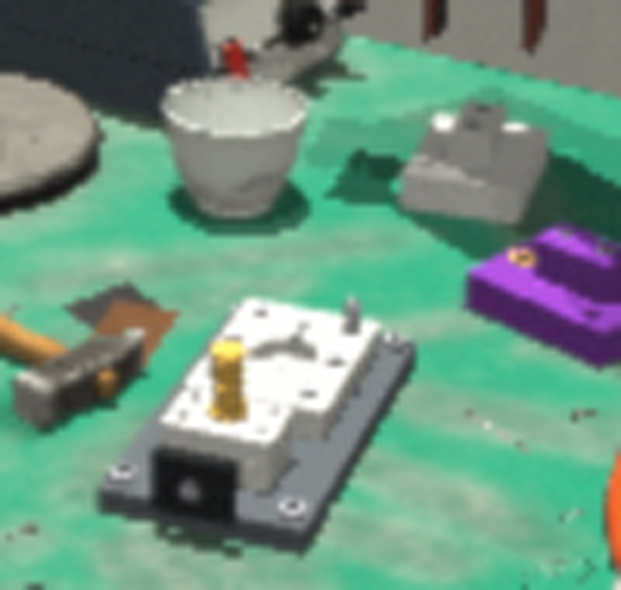

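View pics/top5.png

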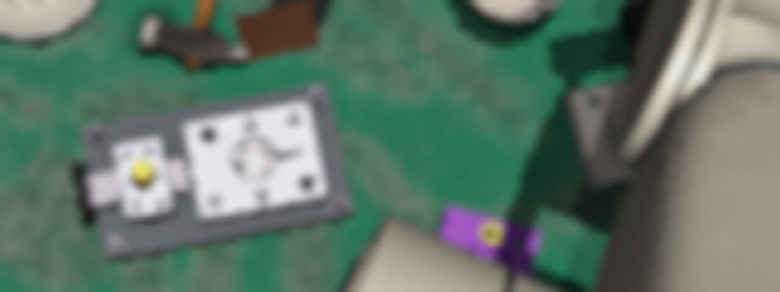

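The brass pin stands in the bridge at (228,380) with its collar down, and the thumb plate is close in at (195,485). The gripper is above the white half at (475,160). Descending to grip the rib.

```bash
python3 -m handwheel '[{"gripper":0.5,"tx":-0.0004,"ty":-0.0007,"tz":0.035,"rx":0,"ry":0,"rz":0},{"gripper":0.5,"tx":0,"ty":0,"tz":0.02,"rx":0,"ry":0,"rz":0},{"gripper":0.5,"tx":0,"ty":0,"tz":0.006,"rx":0,"ry":0,"rz":0},{"gripper":0.5,"tx":0,"ty":0,"tz":0.003,"rx":0,"ry":0,"rz":0}]'
python3 -m handwheel '[{"gripper":0.76,"tx":0,"ty":0,"tz":0,"rx":0,"ry":0,"rz":0},{"gripper":0.76,"tx":0,"ty":0,"tz":0,"rx":0,"ry":0,"rz":0},{"gripper":1,"tx":0,"ty":0,"tz":0,"rx":0,"ry":0,"rz":0},{"gripper":1,"tx":0,"ty":0,"tz":0,"rx":0,"ry":0,"rz":0}]'
python3 - <<'E'
from h import *
st()
T=load("top5.npz");S=load("side5.npz")
def mb(c): return mould_boxes(c)+[(-6.2,6.2,68.8,81.2,42,70),(-8,8,67,83,38,42)]
for h in(0,):
  print(np.round(fit(T,(222,296,182,228),mb,(565,-2.5,.206,-.5,.001),half=h)[0],4))
  print(np.round(fit(S,(240,305,192,245),mb,(564.4,.5,.206,-2.6,.001),half=h)[0],4))
E
```

```text
t: 17.7
ee_pos: [596.1, -257.4, 205.1]
orientation: [-1.927, -2.481, -0.0]
ft_force: [-1.4, 1.1, 0.7]
width: 43.5
t: 18.2
ee_pos: [596.1, -257.5, 205.9]
orientation: [1.927, 2.48, 0.0]
ft_force: [-0.8, -0.4, 4.5]
width: 23.9
t 18.2 tcp [ 596.14 -257.54  205.9 ] jaw 0.2497 zax [ 0.001 -0.    -1.   ] F [-0.82 -0.43  4.49] w 23.9 q [-0.43  0.72  1.66 -0.    0.76 -0.68]
[ 5.648445e+02 -1.978300e+00  2.036000e-01 -5.128000e-01 -1.100000e-03]
[ 5.643394e+02  5.149000e-01  2.035000e-01 -2.635000e+00 -2.000000e-04]
```

```bash
python3 -m handwheel '[{"gripper":1,"tx":0,"ty":0,"tz":-0.01,"rx":0,"ry":0,"rz":0},{"gripper":1,"tx":0,"ty":0,"tz":-0.03,"rx":0,"ry":0,"rz":0},{"gripper":1,"tx":0,"ty":0,"tz":-0.03,"rx":0,"ry":0,"rz":0},{"gripper":1,"tx":0,"ty":0,"tz":0,"rx":0,"ry":0,"rz":0}]'
python3 - <<'E'
from h import *
st(); plan((564.4,3.06,275),.205,8,0,True)
E
```

```text
t: 18.7
ee_pos: [596.7, -257.7, 277.5]
orientation: [1.925, 2.477, 0.002]
ft_force: [0.4, 0.8, -2.5]
width: 23.6
t 18.7 tcp [ 596.67 -257.69  277.52] jaw 0.2498 zax [ 0.004 -0.002 -1.   ] F [ 0.36  0.77 -2.54] w 23.6 q [-0.43  0.61  1.65  0.    0.88 -0.68]
turn deg [0.21 0.16 2.57] shift [-32.3 260.8  -2.5] per-row turn [0.03 0.02 0.32] len/row 32.8
0 t [0.0326 0.0041 0.0002]
1 t [0.0326 0.004  0.0002]
2 t [0.0326 0.0038 0.0003]
3 t [0.0326 0.0036 0.0003]
4 t [0.0327 0.0034 0.0003]
5 t [0.0327 0.0032 0.0003]
6 t [0.0327 0.0031 0.0003]
7 t [0.0327 0.0029 0.0003]
```

```bash
python3 -m handwheel '[{"gripper":1,"tx":0.0326,"ty":0.0041,"tz":0,"rx":0,"ry":0,"rz":0.3},{"gripper":1,"tx":0.0326,"ty":0.004,"tz":0,"rx":0,"ry":0,"rz":0.3},{"gripper":1,"tx":0.0326,"ty":0.0038,"tz":0,"rx":0,"ry":0,"rz":0.3},{"gripper":1,"tx":0.0326,"ty":0.0036,"tz":0,"rx":0,"ry":0,"rz":0.3},{"gripper":1,"tx":0.0327,"ty":0.0034,"tz":0,"rx":0,"ry":0,"rz":0.3},{"gripper":1,"tx":0.0327,"ty":0.0032,"tz":0,"rx":0,"ry":0,"rz":0.3},{"gripper":1,"tx":0.0327,"ty":0.0031,"tz":0.002,"rx":0,"ry":0,"rz":0.4},{"gripper":1,"tx":0.0327,"ty":0.0029,"tz":0,"rx":0,"ry":0,"rz":0.3}]'
python3 -m handwheel '[{"gripper":1,"tx":0,"ty":0,"tz":0,"rx":0,"ry":0,"rz":0},{"gripper":1,"tx":0,"ty":0,"tz":0,"rx":0,"ry":0,"rz":0}]'
python3 - <<'E'
from h import *
st(); plan((564.4,3.06,255),.205,1,0,True)
S=shoot("side",5); np.savez("side6.npz",**S)
u0,u1,v0,v1=230,320,150,235
cv2.imwrite("pics/side6.png",cv2.resize(S["image"][v0:v1,u0:u1,::-1],None,fx=6.9,fy=6.9,interpolation=cv2.INTER_CUBIC))
E
```

```text
t: 19.7
ee_pos: [562.5, 4.4, 271.7]
orientation: [-1.98, -2.436, 0.002]
ft_force: [0.9, 0.1, -3.6]
width: 23.4
t: 19.95
ee_pos: [563.2, 3.1, 272.4]
orientation: [-1.98, -2.438, 0.001]
ft_force: [0.9, 0.7, -2.3]
width: 23.8
t 19.95 tcp [563.16   3.13 272.38] jaw 0.2067 zax [-0.001 -0.    -1.   ] F [ 0.85  0.66 -2.29] w 23.78 q [-0.02  0.52  1.85 -0.    0.77 -0.22]
turn deg [-0.07 -0.    0.1 ] shift [  1.2  -0.1 -17.4] per-row turn [-0.07 -0.    0.1 ] len/row 17.4
0 t [-0.0003  0.0012  0.0174]
```

View pics/side6.png

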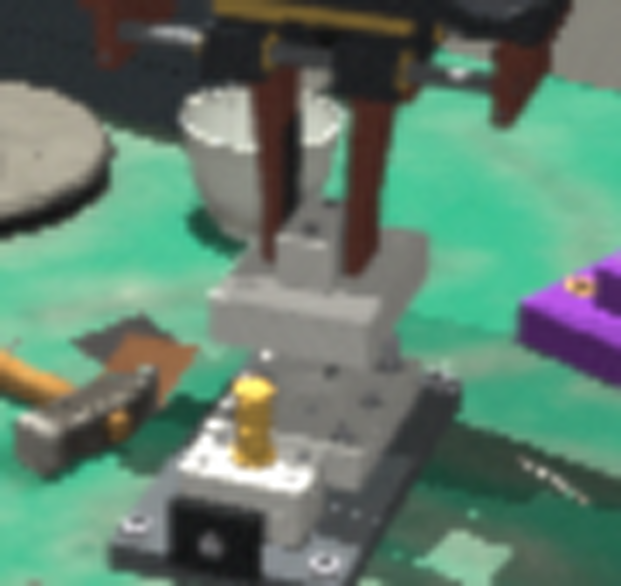

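Run:
```python
from h import *
S=load("side6.npz")
M=mould_boxes(0)+[(-6.2,6.2,68.8,81.2,42,70),(-8,8,67,83,38,42)]
win=(252,296,176,210); u0,u1,v0,v1=win; vs,us=np.mgrid[v0:v1,u0:u1].astype(float); z=S["range_z"][v0:v1,u0:u1]
mask=np.ones(z.shape,bool)
for (a,b) in((264,273),(278,288)): mask[:192-v0, a-u0:b-u0]=0   # fingers
mask&=z>0
def F(q):
    B=M+[(b[0]+q[0],b[1]+q[0],b[2]+q[1],b[3]+q[1],b[4]+q[2],b[5]+q[2]) for b in UPPER]
    t=0
    for a in(-.25,.25):
        for b in(-.25,.25): t=t+render(S,us+a,vs+b,B,564.34,.51,.2045,-2.635)[0]/4
    return t
c=lambda q: np.minimum(np.abs(F(q)-z)[mask],12).mean()
for x0 in((0,0,66.5),(-1.5,1.5,66),(1.5,-1.5,67)):
    x0=np.array(x0)
    r=minimize(c,x0,method="Nelder-Mead",options=dict(initial_simplex=np.vstack([x0,x0+[2,0,0],x0+[0,2,0],x0+[0,0,1]]),xatol=.01,fatol=1e-4)); print(np.round(r.x,2),r.fun)
o=ctrl.get_obs()["ee_pos"]; d=np.array(o[:2])-[565.1,-.27]; a=.205
print("TCP in mould xy",d[0]*np.cos(a)+d[1]*np.sin(a),-d[0]*np.sin(a)+d[1]*np.cos(a))
```

```text
[-1.49 -0.32 67.02] 2.557918555745335
[-1.300e+00 -5.000e-02  6.718e+01] 2.5658299525010198
[-1.37 -0.28 67.02] 2.5542867095147526
TCP in mould xy -1.02614232883565 3.0915211784562624
```

Vision and the arm agree: the half is about 1.2 mm off in mould x and under 0.3 mm off in y. I'll correct that and lower.

```bash
python3 -m handwheel '[{"gripper":1,"tx":0.0002,"ty":0.0012,"tz":0.01,"rx":0,"ry":0,"rz":0.1},{"gripper":1,"tx":0,"ty":0,"tz":0.007,"rx":0,"ry":0,"rz":0},{"gripper":1,"tx":0,"ty":0,"tz":0.002,"rx":0,"ry":0,"rz":0}]'
python3 - <<'E'
from h import *
st()
E
python3 -m handwheel '[{"gripper":1,"tx":0,"ty":0,"tz":0.003,"rx":0,"ry":0,"rz":0}]'
python3 -m handwheel '[{"gripper":1,"tx":0,"ty":0,"tz":0.003,"rx":0,"ry":0,"rz":0}]'
```

```text
t: 20.58
ee_pos: [564.2, 3.7, 253.2]
orientation: [-1.983, -2.435, 0.001]
ft_force: [0.1, -0.2, -3.0]
width: 23.3
t 20.57 tcp [564.23   3.69 253.24] jaw 0.2043 zax [-0.002  0.    -1.   ] F [ 0.06 -0.17 -3.02] w 23.34 q [-0.01  0.55  1.85  0.    0.74 -0.22]
t: 20.7
ee_pos: [564.6, 3.8, 250.9]
orientation: [-1.983, -2.436, 0.0]
ft_force: [0.1, -1.2, -2.9]
width: 23.6
t: 20.82
ee_pos: [564.6, 3.8, 248.1]
orientation: [1.983, 2.436, 0.0]
ft_force: [0.7, -0.1, -3.2]
width: 23.5
```

```bash
python3 -m handwheel '[{"gripper":1,"tx":0,"ty":0,"tz":0.003,"rx":0,"ry":0,"rz":0}]'
python3 -m handwheel '[{"gripper":1,"tx":0,"ty":0,"tz":0.003,"rx":0,"ry":0,"rz":0}]'
python3 -m handwheel '[{"gripper":1,"tx":0,"ty":0,"tz":0.003,"rx":0,"ry":0,"rz":0}]'
```

```text
t: 20.95
ee_pos: [564.6, 3.8, 245.1]
orientation: [1.983, 2.436, 0.0]
ft_force: [1.2, -0.5, -2.2]
width: 24.0
t: 21.08
ee_pos: [564.6, 3.7, 242.1]
orientation: [1.983, 2.436, 0.0]
ft_force: [0.1, -0.2, -2.9]
width: 23.8
t: 21.2
ee_pos: [564.6, 3.7, 239.1]
orientation: [1.983, 2.436, 0.0]
ft_force: [0.2, -0.9, -2.3]
width: 23.8
```

Dowels are engaged with no side force. Now pressing.

```bash
python3 -m handwheel '[{"gripper":1,"tx":0,"ty":0,"tz":0.002,"rx":0,"ry":0,"rz":0}]'
python3 -m handwheel '[{"gripper":1,"tx":0,"ty":0,"tz":0.002,"rx":0,"ry":0,"rz":0}]'
python3 -m handwheel '[{"gripper":1,"tx":0,"ty":0,"tz":0.002,"rx":0,"ry":0,"rz":0}]'
python3 -m handwheel '[{"gripper":1,"tx":0,"ty":0,"tz":0.001,"rx":0,"ry":0,"rz":0}]'
```

```text
t: 21.32
ee_pos: [564.6, 3.7, 237.3]
orientation: [1.983, 2.436, -0.0]
ft_force: [-1.5, -0.8, 5.0]
width: 23.9
t: 21.45
ee_pos: [564.7, 3.7, 235.7]
orientation: [1.983, 2.436, 0.0]
ft_force: [-2.0, -1.1, 7.2]
width: 23.5
t: 21.58
ee_pos: [564.6, 3.7, 233.9]
orientation: [1.983, 2.436, 0.0]
ft_force: [-2.9, -0.2, 10.0]
width: 23.8
t: 21.7
ee_pos: [564.7, 3.7, 233.9]
orientation: [1.983, 2.436, 0.0]
ft_force: [-8.0, -1.5, 26.8]
width: 24.0
```

```bash
python3 -m handwheel '[{"gripper":1,"tx":0,"ty":0,"tz":0,"rx":0,"ry":0,"rz":0},{"gripper":1,"tx":0,"ty":0,"tz":0,"rx":0,"ry":0,"rz":0},{"gripper":1,"tx":0,"ty":0,"tz":0,"rx":0,"ry":0,"rz":0},{"gripper":1,"tx":0,"ty":0,"tz":0,"rx":0,"ry":0,"rz":0}]'
python3 - <<'E'
from h import *
st()
S=shoot("side",4); np.savez("side7.npz",**S)
u0,u1,v0,v1=230,320,150,235
cv2.imwrite("pics/side7.png",cv2.resize(S["image"][v0:v1,u0:u1,::-1],None,fx=6.9,fy=6.9,interpolation=cv2.INTER_CUBIC))
cv2.imwrite("pics/side7f.png",S["image"][:,:,::-1])
E
```

```text
t: 22.2
ee_pos: [564.6, 3.7, 233.9]
orientation: [1.983, 2.436, 0.0]
ft_force: [-5.7, -0.9, 17.7]
width: 23.9
t 22.2 tcp [564.59   3.67 233.87] jaw 0.2044 zax [ 0. -0. -1.] F [-5.72 -0.86 17.68] w 23.94 q [-0.01  0.58  1.86 -0.    0.7  -0.22]
```

View pics/side7.png

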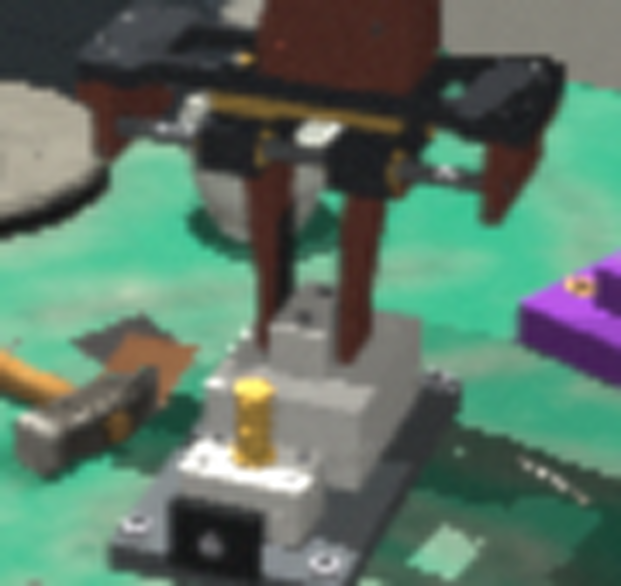

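View pics/side7f.png

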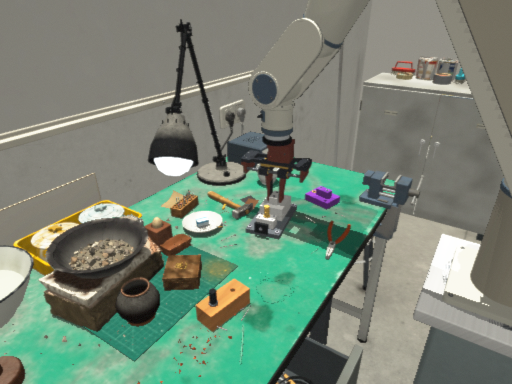

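The halves look flush, but the force eased from 27 to 18 N. I'll check the trend and press a little more.

```bash
python3 -m handwheel '[{"gripper":1,"tx":0,"ty":0,"tz":0.001,"rx":0,"ry":0,"rz":0}]'
python3 -m handwheel '[{"gripper":1,"tx":0,"ty":0,"tz":0,"rx":0,"ry":0,"rz":0},{"gripper":1,"tx":0,"ty":0,"tz":0,"rx":0,"ry":0,"rz":0},{"gripper":1,"tx":0,"ty":0,"tz":0,"rx":0,"ry":0,"rz":0},{"gripper":1,"tx":0,"ty":0,"tz":0,"rx":0,"ry":0,"rz":0}]'
python3 -m handwheel '[{"gripper":1,"tx":0,"ty":0,"tz":0,"rx":0,"ry":0,"rz":0},{"gripper":1,"tx":0,"ty":0,"tz":0,"rx":0,"ry":0,"rz":0},{"gripper":1,"tx":0,"ty":0,"tz":0,"rx":0,"ry":0,"rz":0},{"gripper":1,"tx":0,"ty":0,"tz":0,"rx":0,"ry":0,"rz":0}]'
```

```text
t: 22.52
ee_pos: [564.6, 3.7, 233.8]
orientation: [1.983, 2.436, 0.0]
ft_force: [-11.6, -0.7, 36.2]
width: 23.8
t: 23.02
ee_pos: [564.6, 3.7, 233.9]
orientation: [1.983, 2.436, 0.0]
ft_force: [-9.5, -2.1, 27.1]
width: 23.8
t: 23.52
ee_pos: [564.6, 3.7, 233.9]
orientation: [1.983, 2.436, 0.0]
ft_force: [-8.1, -1.7, 27.9]
width: 23.9
```

```bash
python3 -c "
from h import *
st(); print(ctrl.close_job()); st()"
```

```text
t 23.52 tcp [564.61   3.66 233.87] jaw 0.2043 zax [ 0.001 -0.    -1.   ] F [-8.15 -1.67 27.93] w 23.91 q [-0.01  0.58  1.86 -0.    0.7  -0.22]
the job is handed in; nothing more can be done
None
the job is handed in; nothing more can be done
```

The mould is closed and ready to inject, and the job was handed in at 23.5 s with the arm still holding the upper half pressed shut.

- **Side core:** I pushed it home against its stop, about 20 N at the stop. While gripping the thumb plate to measure the mould's position I drew the core out about 1 mm, then pushed it home again. A later camera fit put it within about 1 mm of home in both views.
- **Lock pin:** It went down the bridge hole without resistance until the collar met the bridge. The arm stopped at the height it had in the pin block, with 25 N at the stop. I then let go, and pictures show the pin upright and seated.
- **Upper half:** It dropped over the dowels without side force. I pressed it down against the ejector pins until it stopped 28.0 mm above where it lay on the bench, which matches the parting face.
- **Final hold:** The first press eased from 27 to 18 N, so I pressed 1 mm further. The push then held steady at about 27–28 N, with about 8 N of sideways force from pressing. The side view shows the halves flush.
- **Left alone:** I touched none of the plug, cup, hammer, box or purple look-alike. The last side picture shows nothing out of place, but the arm partly hid the cup.

The two cameras disagreed by up to 3 mm, so I corrected their readings against positions measured by touching the mould.

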